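# Lay out the coffee things on the serving board

## Task

Lay out the coffee things upright on the wooden serving board: the tall tumbler in the middle of the square coaster with its knobbed lid seated on top, the handled cup in the middle of the round coaster, the sugar jar midway between the centres of the two coasters, and the milk jug straight behind the jar (square to the board, on the side away from the robot) with a gap of about 4 cm between their round bodies. Set each thing down gently, without dropping it, and leave the soap bottle and the utensil pot where they stand.

Things in the scene. Friction and masses are not known exactly. Their poses are not given: they have to be found in the camera images.
- board: Fixed dark-wood serving board, 210 (x) by 340 (y) by 10 mm thick, on the worktop. Origin: centre of its underside. +x points roughly away from the robot, to its back long edge; +y along its length to the left; yaw up to 0.25 rad. The coasters lie on it, centred at board x = -45 mm, y = +110 and -110 mm (which at which end varies); their midpoint is board (-45, 0) mm.
- round_coaster: Fixed round cork coaster, 90 mm diameter, 6 mm thick, on the board (its top is 16 mm above the worktop). Origin: centre of its underside.
- square_coaster: Fixed square cork coaster, 90 by 90 mm, 6 mm thick, on the board (its top is 16 mm above the worktop). Origin: centre of its underside; its sides are parallel to the board's.
- tumbler: Loose tall white ceramic tumbler with a dark dotted pattern, open, no handle: 100 mm high, 52 mm outer diameter at the foot widening to 62 mm at the rim, wall 4 mm, about 0.2 kg. Origin: centre of its underside, z up its axis. Starts upright.
- lid: Loose round wooden lid, 50 g: from below, a plug 42 mm wide, 0 to 5 mm; a disc 68 mm wide, 5 to 12 mm; a round knob 20 mm wide, 12 to 36 mm. The plug drops into the tumbler's mouth (54 mm inside), the disc rests on its rim. Origin: centre of the plug's underside (seated, 95 mm above the tumbler's origin), z up. Starts upright on its plug.
- cup: Loose blue ceramic cup, open, 70 mm high, 60 to 62 mm outer diameter, wall 4 mm, about 0.2 kg, with a loop handle on its +y side that reaches to 55 mm from the axis, 14 to 60 mm above its foot. Nothing sticks out along its x axis. Origin: centre of its underside, z up. Starts upright, at any yaw.
- jar: Loose closed sugar jar: white cylinder with a pale wooden lid that is fixed on, 54 to 55 mm diameter, 80 mm high in all, no handle, about 0.25 kg. Origin: centre of its underside, z up. Starts upright.
- jug: Loose stainless-steel milk jug, open, straight-sided, 58 mm outer diameter, 75 mm high, about 0.2 kg, with a squared loop handle on its +y side reaching to 54 mm from the axis and a small spout at the rim on its -y side reaching to 42 mm. Nothing sticks out along its x axis. Origin: centre of its underside, z up. Starts upright, at any yaw.
- soap: Loose clear soap bottle with a white pump, 62 mm diameter, 187 mm high, beyond the work. Not to be moved. Origin: centre of its underside.
- pot: Loose steel utensil pot with two wooden spoon handles standing in it, 90 mm diameter, 125 mm high (200 mm with the handles), beyond the work. Not to be moved. Origin: centre of its underside.
Not all that is in view belongs to the job. There is more than one size of the lid; the one meant has the size given above. What is shaped like the cup but purple is not meant.

How it is judged:
By the outcome, as a careful person would: the job done as asked, in the order asked, and still so for the second after the job is handed in, with the robot touching nothing.
It also fails if it takes over 144 s, if anything falls off the work surface, if the arm or the gripper's body presses on something with over 40 N, if the wrist force passes 120 N, or if a joint passes its speed limit or range.

## Robot

A 6-joint arm with a two-finger parallel gripper is mounted at the origin on the work surface. World frame = base frame: x ahead of the robot, y to its left, z up, the work surface at z = 0. Lengths are in m, angles in rad, forces in N, time in s.
With the tool pointing down it reaches from about 0.2 to 0.875 m from the base axis. Payload 3.4 kg.
Tool frame: the origin (TCP) lies midway between the tips of the shut fingers; the grasp point (between the pads) lies 19 mm behind it; z points along the fingers, y is the line along which they close (so a half turn about z gives the same grasp; the last joint's range is limited). The gripper opens to 94 mm and grips with 3 to 60 N. Pads are 16 mm wide; open, the fingers measure 119 mm over their backs; the gripper's body (75 mm by 177 mm) begins 78 mm behind the grasp point.
Start: joints at [1.148, 0.276, 1.505, -0, 1.361, -0.121], TCP at [0.171, 0.549, 0.205] pointing down, gripper open.
Joint ranges: [-2.89, 2.89], [-0.75, 2.08], [0.22, 2.7], [-1.18, 4.32], [0.11, 2.71], [-2.7, 2.7]. Speed limits (rad/s): [2.57, 2.57, 3.14, 3.14, 3.14, 3.14].

## Interface

Orientations are given as a unit quaternion [x, y, z, w].
In Python, from station import manip, eyes gives the robot as it stands. The module is installed in compiled form; this text tells all that it offers.
- The arm moves only by the tool step_hand, called after "Emit:" as name([rows], argument=value, ...), one row to a line, values as JSON. Schema: {"type":"object","properties":{"steps":{"type":"array","items":{"type":"array","prefixItems":[{"type":"array","items":{"type":"number"},"minItems":3,"maxItems":3},{"type":"array","items":{"type":"number"},"minItems":3,"maxItems":3},{"type":"number"}],"minItems":3,"maxItems":3},"minItems":1,"maxItems":10},"clamp_n":{"type":"number"},"only":{"type":"string"},"quiet":{"type":"boolean"},"lines":{"type":"string"}},"required":["steps"],"additionalProperties":false}. steps is a list of rows, 1 to 10 of them, each written [[dx, dy, dz], [rx, ry, rz], opening]: dx, dy, dz in cm, then a rotation vector rx, ry, rz in units of 0.25 rad, then the finger opening in m; each row is the pose to reach, as a shift and turn from the pose commanded when the call began, along the tool's axes at that moment; what a row does not reach only later rows make up. A row lasts 1/12 s, in which the tool goes at most 0.0417 m and 0.125 rad, less where a joint would pass 70% of its speed; a pose out of reach is approached as far as the arm can. The fingers move at their own pace and stop on an object; clamp_n is the grip in N (left out, the last holds). Time passes only in rows, so rows that do not move let the fingers close. The tool returns the time, the measured TCP pose, the force, the opening and the grip force at its end. only (a regular expression) keeps the lines of the reply that match it, lines (a string "A,B") keeps lines A to B, and quiet returns only ok. Input that does not fit is refused with a message, and nothing moves.
- manip.read_state(): the state, without advancing time (a new reading comes with each control period).
- eyes.capture(name): name is "scene" or "top"; returns a dict with "frame" (420x560x3 uint8, red, green, blue), "depth" (420x560 float32, m along the optical axis (not along the pixel's ray), 0 where there is no reading), "camera_matrix" (3x3 intrinsics, pixels), "D" ([k1, k2, p1, p2, k3] as OpenCV has them; the pictures are not rectified), "extrinsics" (4x4, takes a point from world to camera coordinates). Camera axes: x right, y down, z forward; pixel columns grow to the right and rows downward; lengths in m; the calibration is good to about 2 mm. A picture is of the moment at which its call begins.
- manip.hand_in(): hands the job in; it is judged then, once.
The state is a dict: "time": time; "joint_positions": joint angles; "joint_velocities": joint speeds; "joint_efforts": joint torques, N m; "ee_pos": TCP position; "tcp_rot": TCP orientation; "ft_force": force on the tool from outside, world axes, zero at the start; "torque": the same for the moment, N m; "opening": finger opening in m; "grip_force": force on a finger pad.
Only numpy, scipy, OpenCV 4.12 (cv2) and the standard library are available. Lean on these libraries where they do the work, as an engineer would, in place of code of your own. Each camera call takes 0.05 s, during which the arm holds its last target. There are 200 camera calls.

## Working session

There is one attempt and no reset: what is moved stays moved. The work goes in short steps, Python scripts to look and compute and a tool call to move; the robot and the scene stay as the last step left them, time stands still between calls to the robot, and variables do not carry over. Pictures are saved under pics/ and viewed, at most 14 in all, crops included, and the job is handed in when it is done.

```bash
mkdir -p pics; cat > h.py <<'E'
import numpy as np, cv2
from station import manip, eyes
def cap(n):
    c=eyes.capture(n); return c
def pts(c):
    """world xyz per pixel from depth"""
    h,w=c["depth"].shape
    u,v=np.meshgrid(np.arange(w),np.arange(h))
    p=cv2.undistortPoints(np.stack([u,v],-1).reshape(-1,1,2).astype(np.float64),c["camera_matrix"],np.array(c["D"])).reshape(h,w,2)
    d=c["depth"][...,None]
    P=np.concatenate([p*d,d],-1)
    E=np.array(c["extrinsics"]); R,t=E[:3,:3],E[:3,3]
    W=(P-t)@R
    W[c["depth"]==0]=np.nan
    return W
def ray(c,uv,z):
    p=cv2.undistortPoints(np.array(uv,float).reshape(-1,1,2),c["camera_matrix"],np.array(c["D"])).reshape(-1,2)
    E=np.array(c["extrinsics"]); R,t=E[:3,:3],E[:3,3]
    o=-R.T@t; d=np.c_[p,np.ones(len(p))]@R
    return o+d*((z-o[2])/d[:,2])[:,None]
E
python3 - <<'E'
from h import *
for n in("scene","top"):
    c=cap(n); cv2.imwrite(f"pics/{n}0.png",cv2.resize(c["frame"][...,::-1],(800,600)))
    np.savez(f"{n}0.npz",**c); E=np.array(c["extrinsics"]); print(n,-E[:3,:3].T@E[:3,3],E[2,:3],c["camera_matrix"][0,0])
s=manip.read_state(); print(s)
E
```

```text
scene [1.04932512 0.6402282  0.8414065 ] [-0.41516295 -0.57786878 -0.70264315] 438.45700613389363
top [ 0.52522569 -0.05831249  1.09726942] [ 0.04284228  0.00842443 -0.99904633] 436.09103220491824
{'time': 0.1, 'joint_positions': array([ 1.14801655e+00,  2.76515881e-01,  1.50593155e+00, -2.79027564e-05,
        1.36071604e+00, -1.21028667e-01]), 'joint_velocities': array([ 0.00059865, -0.00029141, -0.0031293 , -0.00139035, -0.000891  ,
        0.00033978]), 'joint_efforts': array([ 1.53958033e-03, -4.05457878e+01, -2.37778527e+01,  7.00977445e-02,
        2.98663729e-02, -4.22271182e-05]), 'ee_pos': array([0.17071811, 0.54856853, 0.20473018]), 'tcp_rot': array([ 1.50300864e-01,  9.88639992e-01, -7.60218321e-04, -1.97793258e-04]), 'ft_force': array([ 0.15737487, -0.26927587, -0.00835277]), 'torque': array([ 0.01879148, -0.01944597, -0.01243965]), 'grip_force': 0.0, 'opening': 0.09384289785229963}
```

View pics/top0.png

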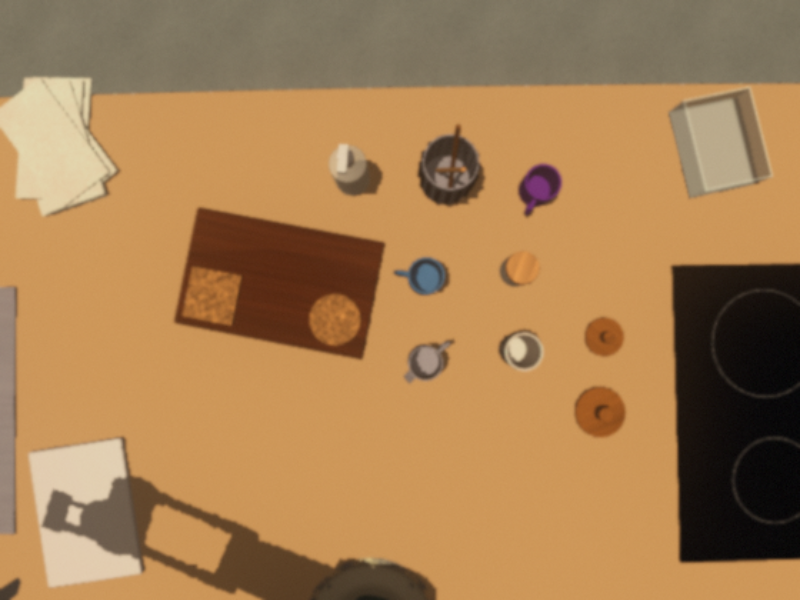

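View pics/scene0.png

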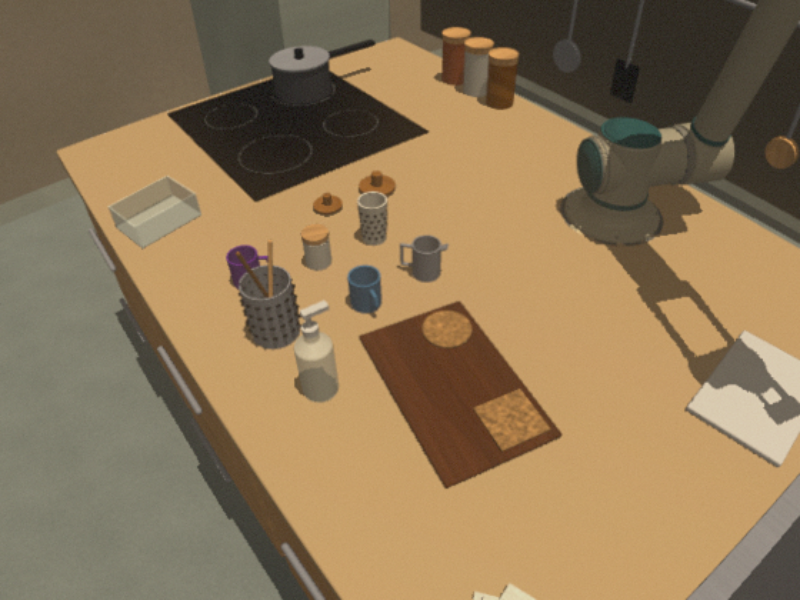

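The top view (800x600) shows these things:
- Board at about (280,283), with the square coaster at (211,296) and the round one at (335,319).
- Blue cup at (427,276), with its handle towards (400,273).
- Jug at (427,361), with its handle up-right and its spout down-left.
- Tumbler at (523,350) and jar at (522,267).
- Two lid candidates, at (604,337) and (600,411). The purple cup at (541,184) is not meant.

Next I measure everything, including both lid diameters.

```bash
cat > meas.py <<'E'
from h import *
import sys
def clusters(c,zmin=0.02,roi=(0.2,0.85,-0.6,0.35)):
    W=pts(c); z=W[...,2]
    m=((z>zmin)&(W[...,0]>roi[0])&(W[...,0]<roi[1])&(W[...,1]>roi[2])&(W[...,1]<roi[3])).astype(np.uint8)
    n,l,s,cc=cv2.connectedComponentsWithStats(m)
    return W,[(l==i) for i in range(1,n) if s[i,4]>40]
E
python3 - <<'E'
from meas import *
c=dict(np.load("top0.npz"))
W,cl=clusters(c,0.006)
rgb=c["frame"]
for m in cl:
    ys,xs=np.nonzero(m); z=W[m][:,2]; zt=np.nanpercentile(z,95)
    top=m&(W[...,2]>zt-0.008)
    (cx,cy),r=cv2.minEnclosingCircle(np.c_[np.nonzero(top)[::-1]].astype(np.float32))
    print("px800",(xs.mean()*800/560).round(),(ys.mean()*800/560).round(),"n",m.sum(),"zt",zt.round(3),"topcirc",ray(c,[[cx,cy]],zt)[0].round(4),"r",np.round(r*(1.097-zt)/436,4),"rgb",rgb[m].mean(0).round())
# board: dark mask
hsv=cv2.cvtColor(rgb,cv2.COLOR_RGB2HSV)
R=rgb.astype(int)
dark=((W[...,2]>0.004)&(W[...,2]<0.03)&(W[...,1]>0.0)&(W[...,1]<0.5)&(W[...,0]>.3)&(R.sum(2)<420)).astype(np.uint8)
n,l,s,_=cv2.connectedComponentsWithStats(dark); i=1+np.argmax(s[1:,4])
cn=max(cv2.findContours((l==i).astype(np.uint8),0,2)[0],key=cv2.contourArea)
P=ray(c,cn.reshape(-1,2),0.010)[:,:2]
rc=cv2.minAreaRect((P*1000).astype(np.float32)); print("board",rc,"box",cv2.boxPoints(rc))
cork=(l==i)&(R[...,0]>110)
n,l2,s2,c2=cv2.connectedComponentsWithStats(cv2.morphologyEx(cork.astype(np.uint8),cv2.MORPH_CLOSE,np.ones((3,3))))
for k in range(1,n):
    if s2[k,4]>200:
        cn=max(cv2.findContours((l2==k).astype(np.uint8),0,2)[0],key=cv2.contourArea)
        P=ray(c,cn.reshape(-1,2),0.016)[:,:2]
        print("coaster",s2[k],cv2.minAreaRect((P*1000).astype(np.float32)),"circ",cv2.minEnclosingCircle((P*1000).astype(np.float32)))
print("z of tabletop sample",np.nanmedian(W[230:260,200:250,2]))
E
```

```text
px800 449.0 167.0 n 1423 zt 0.166 topcirc [ 0.7885 -0.1558  0.1656] r 0.0357 rgb [89. 68. 53.]
px800 692.0 163.0 n 588 zt 0.06 topcirc [ 0.7947 -0.5747  0.0604] r 0.0551 rgb [161. 146. 119.]
px800 349.0 169.0 n 788 zt 0.186 topcirc [0.7698 0.0211 0.1863] r 0.0216 rgb [157. 134. 104.]
px800 539.0 186.0 n 570 zt 0.07 topcirc [ 0.7568 -0.3015  0.07  ] r 0.0307 rgb [92. 49. 73.]
px800 279.0 283.0 n 10369 zt 0.016 topcirc [0.5979 0.1517 0.0163] r 0.1941 rgb [112.  61.  30.]
px800 520.0 269.0 n 533 zt 0.082 topcirc [ 0.6123 -0.2616  0.0816] r 0.0275 rgb [190. 129.  70.]
px800 424.0 274.0 n 381 zt 0.071 topcirc [ 0.6032 -0.1038  0.0709] r 0.0307 rgb [88. 93. 98.]
px800 695.0 275.0 n 82 zt 0.009 topcirc [ 0.5991 -0.5749  0.0091] r 0.0262 rgb [41. 29. 19.]
px800 684.0 283.0 n 54 zt 0.01 topcirc [ 0.5884 -0.5573  0.0095] r 0.0208 rgb [42. 29. 19.]
px800 698.0 297.0 n 46 zt 0.009 topcirc [ 0.561  -0.5884  0.0091] r 0.0165 rgb [34. 24. 16.]
px800 681.0 305.0 n 49 zt 0.008 topcirc [ 0.546  -0.5561  0.0083] r 0.018 rgb [40. 28. 18.]
px800 603.0 337.0 n 587 zt 0.035 topcirc [ 0.4954 -0.413   0.0351
[... 740 characters left out ...]
83 -0.591   0.0087] r 0.0382 rgb [18. 14. 11.]
board ((600.3088989257812, 152.0937042236328), (339.8108825683594, 210.8090057373047), 78.33808135986328) box [[462.73615    7.001648]
 [669.19354  -35.610535]
 [737.88165  297.18576 ]
 [531.42426  339.79794 ]]
coaster [ 121  145   73   95 1699] ((615.3792724609375, 225.95631408691406), (184.72581481933594, 209.6455535888672), 78.33817291259766) circ ((614.4111328125, 225.88009643554688), 137.29818725585938)
coaster [ 216  205   37   38 1098] ((533.1139526367188, 53.97113037109375), (89.49874114990234, 91.77297973632812), 89.2728500366211) circ ((533.1122436523438, 53.95041275024414), 46.807220458984375)
z of tabletop sample 0.006355582497900655
```

```bash
python3 - <<'E'
from h import *
f=np.load("top0.npz")["frame"]
cv2.imwrite("pics/lidcrop.png",cv2.resize(f[170:320,280:460,::-1],(720,600),interpolation=cv2.INTER_CUBIC))
E
```

```text
(no output)
```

View pics/lidcrop.png

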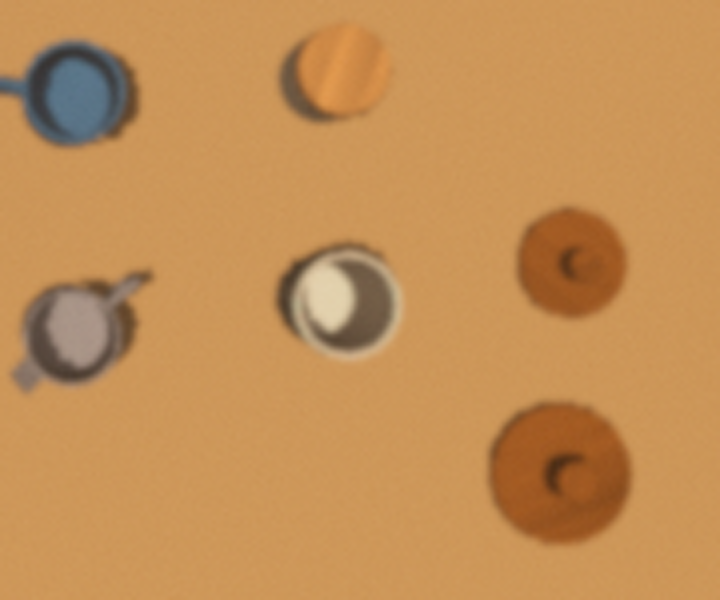

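The lid candidates are (604,337), 68 mm wide by area and 35 mm high, and (600,411), about 88 mm wide and 45 mm high. The crop confirms that the small one at crop (571,262) is the lid meant. Blue cup, jug and tumbler are also clear. Next are the precise centres, the handle directions and a move helper.

```bash
cat >> h.py <<'E'
from scipy.spatial.transform import Rotation as Ro
from scipy.optimize import least_squares
def circ(P,r=None):
    f=(lambda q:np.hypot(P[:,0]-q[0],P[:,1]-q[1])-(r or q[2]))
    return least_squares(f,[*np.median(P,0),.03],loss="soft_l1",f_scale=.001).x
def go(x,y,z,ang=None):
    """shift/turn in tool axes to reach TCP x,y,z with tool y at world angle ang(deg, mod 180), tool down"""
    s=manip.read_state(); R=Ro.from_quat(s["tcp_rot"]); d=R.inv().apply(np.array([x,y,z])-s["ee_pos"])
    ty=R.as_matrix()[:,1]; cur=np.degrees(np.arctan2(ty[1],ty[0])); out=[]
    if ang is None: T=[cur]
    else: T=[cur+((ang-cur+90)%180-90)]; T.append(T[0]-180*np.sign(T[0]-cur))
    for a in T:
        a=np.radians(a); M=np.c_[[np.sin(a),-np.cos(a),0],[np.cos(a),np.sin(a),0],[0,0,-1]]
        out.append((R.inv()*Ro.from_matrix(M)).as_rotvec().round(3))
    print("t",round(s["time"],1),"tcp",s["ee_pos"].round(4),"yawY",cur.round(1),"q6",s["joint_positions"][[0,5]].round(2),"SHIFT",d.round(4),"|d|",np.linalg.norm(d).round(3),"ROT",*out)
E
python3 - <<'E'
from meas import *
c=dict(np.load("top0.npz"))
W,cl=clusters(c,0.006)
for name,x,y,z0,z1,r in[("cup",.6032,-.1038,.06,.08,.0309),("jug",.465,-.0987,.066,.085,.029),("tumbler",.4768,-.2567,.092,.11,.031),("jar",.6123,-.2616,.075,.09,.0272),("lid",.4954,-.413,.006,.02,.034),("knob",.4954,-.413,.028,.045,.01)]:
    m=(np.hypot(W[...,0]-x,W[...,1]-y)<.065)&(W[...,2]>z0)&(W[...,2]<z1)
    cn=max(cv2.findContours(m.astype(np.uint8),0,2)[0],key=cv2.contourArea).reshape(-1,2)
    zt=np.nanmedian(W[m][:,2]); 
    P=ray(c,cn,zt)[:,:2]; q=circ(P,r+.0005 if name=="jug" else None)
    print(name,"z",zt.round(4),"c",q.round(4))
    if name in("cup","jug"):
        mm=(np.hypot(W[...,0]-q[0],W[...,1]-q[1])<.07)&(W[...,2]>.03)
        V=W[mm][:,:2]-q[:2]; d=np.hypot(*V.T); F=V[d>.036]
        for g in (F,):
            a=np.degrees(np.arctan2(g[:,1],g[:,0])); i=np.argsort(a); print(" far angles",a[i].round().astype(int),"d",(d[d>.036][i]*1000).round().astype(int))
go(.4768,-.2567,.20,72.7)
E
```

```text
cup z 0.0683 c [ 0.6035 -0.1038  0.03  ]
 far angles [75 77 77 77 78 78 79 79 80 80 80 81 81 82 83 83 83 83 83 83 84 85 85 86
 86 86] d [41 44 51 46 48 36 38 41 46 43 53 50 48 38 53 40 48 50 45 43 45 50 48 40
 38 43]
jug z 0.0733 c [ 0.4585 -0.0983  0.03  ]
 far angles [-57 -56 -55 -55 -54 -54 -54 -53 -52 -52 -52 -52 -51 -51 -51 -50 -50 -49
 -49 -49 -48 -48 -48 118 120 121 123 125 126 129 131 134 136 139 141 141] d [38 41 44 48 51 39 55 43 46 49 38 52 41 44 47 54 51 39 42 49 46 52 51 37
 40 38 36 40 38 39 37 39 37 39 37 41]
tumbler z 0.0985 c [ 0.4767 -0.2572  0.0299]
jar z 0.079 c [ 0.6129 -0.2625  0.0264]
lid z 0.0112 c [ 0.4954 -0.4141  0.0331]
knob z 0.0351 c [ 0.4953 -0.4134  0.0098]Traceback (most recent call last):
  File "<stdin>", line 15, in <module>
  File "h.py", line 34, in go
    out.append((R.inv()*Ro.from_matrix(M)).as_rotvec().round(3))
                        ~~~~~~~~~~~~~~^^^
  File "scipy/spatial/transform/_rotation.pyx", line 1143, in scipy.spatial.transform._rotation.Rotation.from_matrix
ValueError: Non-positive determinant (left-handed or null coordinate frame) in rotation matrix 0: [[ 0.9547608   0.29737487  0.        ]
 [-0.29737487  0.9547608   0.        ]
 [ 0.          0.         -1.        ]].
```

```bash
sed -i 's/\[np.sin(a),-np.cos(a),0\]/[-np.sin(a),np.cos(a),0]/' h.py; python3 -c "
from h import *
go(.4768,-.2569,.17,-11.7)"
```

```text
t 0.1 tcp [0.1707 0.5486 0.2047] yawY 72.7 q6 [ 1.15 -0.12] SHIFT [-0.5316 -0.6781  0.0357] |d| 0.862 ROT [-1.000e-03  1.000e-03  1.473e+00] [-1.000e-03 -1.000e-03 -1.668e+00]
```

The manual's scale: shifts go in cm and turns go in units of 0.25 rad. Converting my numbers, -0.33 m is -33, -0.26 m is -26, 1.2 rad is 4.8.

Emit:
step_hand([
  [[-26, -33, 0], [0, 0, 4.8], 0.09],
  [[-26, -33, 0], [0, 0, 4.8], 0.09],
  [[-26, -33, 0], [0, 0, 4.8], 0.09],
  [[-26, -33, 0], [0, 0, 4.8], 0.09],
  [[-26, -33, 0], [0, 0, 4.8], 0.09],
  [[-26, -33, 0], [0, 0, 4.8], 0.09],
  [[-26, -33, 0], [0, 0, 4.8], 0.09],
  [[-26, -33, 0], [0, 0, 4.8], 0.09],
  [[-26, -33, 0], [0, 0, 4.8], 0.09],
  [[-26, -33, 0], [0, 0, 4.8], 0.09],
], clamp_n=20)

```text
time: 0.93
ee_pos: [0.3197, 0.1581, 0.2054]
tcp_rot: [0.684, 0.729, 0.0, 0.0]
ft_force: [1.4, 0.5, -0.2]
opening: 0.09
grip_force: 0.0
```

```bash
python3 -c "
from h import *
go(.4768,-.2569,.17,-11.7)"
```

```text
t 0.9 tcp [0.3197 0.1581 0.2054] yawY 3.7 q6 [0.26 0.2 ] SHIFT [-0.4242  0.1301  0.0354] |d| 0.445 ROT [ 0.    -0.     0.269] [ 0.000e+00  1.000e-03 -2.873e+00]
```

In the tool's units: -0.43 m is -43, 0.12 m is 12, 0.269 rad is 1.076.

Emit:
step_hand([
  [[-43, 12, 2], [0, 0, 1.076], 0.09],
  [[-43, 12, 2], [0, 0, 1.076], 0.09],
  [[-43, 12, 2], [0, 0, 1.076], 0.09],
  [[-43, 12, 2], [0, 0, 1.076], 0.09],
  [[-43, 12, 2], [0, 0, 1.076], 0.09],
  [[-43, 12, 2], [0, 0, 1.076], 0.09],
  [[-43, 12, 2], [0, 0, 1.076], 0.09],
  [[-43, 12, 2], [0, 0, 1.076], 0.09],
  [[-43, 12, 2], [0, 0, 1.076], 0.09],
  [[-43, 12, 2], [0, 0, 1.076], 0.09],
])

```text
time: 1.77
ee_pos: [0.459, -0.2344, 0.1863]
tcp_rot: [0.774, 0.633, 0.0, -0.0]
ft_force: [0.3, 0.5, 0.1]
opening: 0.0901
grip_force: 0.0
```

Emit:
step_hand([
  [[0, 0, 0], [0, 0, 0], 0.09],
  [[0, 0, 0], [0, 0, 0], 0.09],
  [[0, 0, 0], [0, 0, 0], 0.09],
], quiet=true)

```text
ok
```

```bash
python3 -c "
from h import *
go(.4768,-.2569,.046,-11.7)"
```

```text
t 2.0 tcp [ 0.4583 -0.2316  0.1861] yawY -11.5 q6 [-0.6 -0.4] SHIFT [-0.0213  0.0235  0.14  ] |d| 0.144 ROT [-0.002 -0.002  0.004] [ 2.000e-03 -3.000e-03 -3.138e+00]
```

Emit:
step_hand([
  [[-2.13, 2.35, 0], [0, 0, 0.016], 0.09],
  [[-2.13, 2.35, 0], [0, 0, 0.016], 0.09],
  [[-2.13, 2.35, 3], [0, 0, 0.016], 0.09],
  [[-2.13, 2.35, 6], [0, 0, 0.016], 0.09],
  [[-2.13, 2.35, 9], [0, 0, 0.016], 0.09],
  [[-2.13, 2.35, 12], [0, 0, 0.016], 0.09],
  [[-2.13, 2.35, 14], [0, 0, 0.016], 0.09],
  [[-2.13, 2.35, 14], [0, 0, 0.016], 0.09],
  [[-2.13, 2.35, 14], [0, 0, 0.016], 0.09],
])

```text
time: 2.77
ee_pos: [0.4771, -0.256, 0.0466]
tcp_rot: [0.775, 0.632, -0.0, -0.001]
ft_force: [-0.2, -0.4, -0.2]
opening: 0.09
grip_force: 0.0
```

Emit:
step_hand([
  [[0, 0, 0], [0, 0, 0], 0.04],
  [[0, 0, 0], [0, 0, 0], 0.04],
  [[0, 0, 0], [0, 0, 0], 0.04],
  [[0, 0, 0], [0, 0, 0], 0.04],
  [[0, 0, 0], [0, 0, 0], 0.04],
  [[0, 0, 0], [0, 0, 0], 0.04],
], clamp_n=20)

```text
time: 3.27
ee_pos: [0.478, -0.2582, 0.0477]
tcp_rot: [0.775, 0.631, 0.0, 0.0]
ft_force: [-1.7, 0.5, 5.7]
opening: 0.0614
grip_force: 20.0
```

Emit:
step_hand([
  [[0, 0, 0], [0, 0, 0], 0.04],
  [[0, 0, 0], [0, 0, 0], 0.04],
  [[0, 0, -2], [0, 0, 0], 0.04],
  [[0, 0, -4], [0, 0, 0], 0.04],
  [[0, 0, -8], [0, 0, 0], 0.04],
  [[0, 0, -12], [0, 0, 0], 0.04],
  [[0, 0, -12], [0, 0, 0], 0.04],
  [[0, 0, -12], [0, 0, 0], 0.04],
])

```text
time: 3.93
ee_pos: [0.4793, -0.2589, 0.169]
tcp_rot: [0.775, 0.631, 0.001, 0.003]
ft_force: [0.0, 0.2, -2.2]
opening: 0.0615
grip_force: 20.0
```

```bash
python3 -c "
from h import *
go(.5784,.2689,.15,-11.7)"
```

```text
t 3.9 tcp [ 0.4793 -0.2589  0.169 ] yawY -11.7 q6 [-0.62 -0.42] SHIFT [ 0.537  -0.01    0.0178] |d| 0.537 ROT [0.005 0.002 0.   ] [-3.000e-03  8.000e-03 -3.142e+00]
```

In the tool's units: 0.29 m is 29, 0.26 m is 26.

Emit:
step_hand([
  [[2, 0, 0], [0, 0, 0], 0.04],
  [[5, 0, 0], [0, 0, 0], 0.04],
  [[8, 0, 0], [0, 0, 0], 0.04],
  [[11, 0, 0], [0, 0, 0], 0.04],
  [[14, 0, 0], [0, 0, 0], 0.04],
  [[17, 0, 0], [0, 0, 0], 0.04],
  [[20, 0, 0], [0, 0, 0], 0.04],
  [[23, 0, 0], [0, 0, 0], 0.04],
  [[26, 0, 0], [0, 0, 0], 0.04],
  [[29, 0, 0], [0, 0, 0], 0.04],
], quiet=true)

```text
ok
```

Emit:
step_hand([
  [[3, 0, 0], [0, 0, 0], 0.04],
  [[6, 0, 0], [0, 0, 0], 0.04],
  [[9, 0, 0], [0, 0, 0], 0.04],
  [[12, 0, 0], [0, 0, 0], 0.04],
  [[15, 0, 0], [0, 0, 0], 0.04],
  [[18, 0, 0], [0, 0, 0], 0.04],
  [[21, 0, 0], [0, 0, 0], 0.04],
  [[23, 0, 0], [0, 0, 0], 0.04],
  [[24, 0, 0], [0, 0, 0], 0.04],
  [[24.5, 0, 0], [0, 0, 0], 0.04],
], quiet=true)

```text
ok
```

Emit:
step_hand([
  [[0, 0, 0], [0, 0, 0], 0.04],
  [[0, 0, 0], [0, 0, 0], 0.04],
  [[0, 0, 0], [0, 0, 0], 0.04],
  [[0, 0, 0], [0, 0, 0], 0.04],
])

```text
time: 5.93
ee_pos: [0.5862, 0.2646, 0.1669]
tcp_rot: [0.776, 0.631, -0.0, 0.0]
ft_force: [0.0, 0.2, -2.5]
opening: 0.0614
grip_force: 20.0
```

```bash
python3 - <<'E'
from h import *
go(.5784,.2689,.0645,-11.7)
c=cap("scene"); cv2.imwrite("pics/s1.png",c["frame"][120:360,180:480,::-1].repeat(2,0).repeat(2,1))
c=cap("top");W=pts(c)
m=(np.hypot(W[...,0]-.56,W[...,1]-.26)<.2)&(W[...,2]<.03)
E
```

```text
t 5.9 tcp [0.5862 0.2646 0.1669] yawY -11.8 q6 [0.32 0.52] SHIFT [ 0.0026 -0.0085  0.1024] |d| 0.103 ROT [-0.     0.    -0.001] [1.00e-03 0.00e+00 3.14e+00]
```

View pics/s1.png

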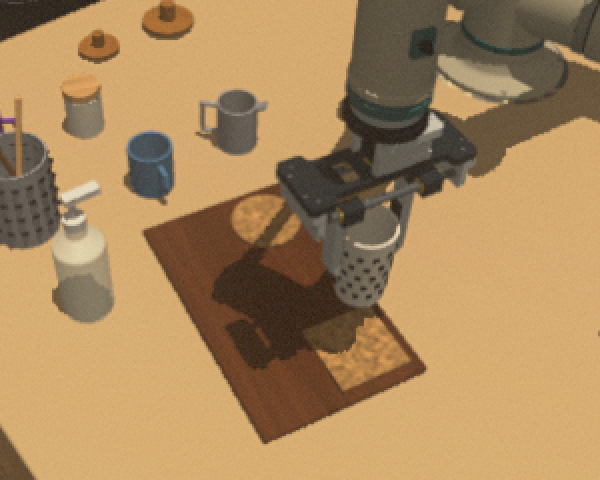

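Emit:
step_hand([
  [[0.2, -0.85, 0], [0, 0, 0], 0.04],
  [[0.2, -0.85, 2], [0, 0, 0], 0.04],
  [[0.2, -0.85, 5], [0, 0, 0], 0.04],
  [[0.2, -0.85, 7.5], [0, 0, 0], 0.04],
  [[0.2, -0.85, 9], [0, 0, 0], 0.04],
  [[0.2, -0.85, 9.8], [0, 0, 0], 0.04],
  [[0.2, -0.85, 10], [0, 0, 0], 0.04],
  [[0.2, -0.85, 10], [0, 0, 0], 0.04],
  [[0.2, -0.85, 10], [0, 0, 0], 0.04],
])

```text
time: 6.78
ee_pos: [0.5792, 0.27, 0.0681]
tcp_rot: [0.775, 0.631, 0.001, 0.0]
ft_force: [0.8, 0.2, -1.7]
opening: 0.0616
grip_force: 20.0
```

Emit:
step_hand([
  [[0, 0, 0.1], [0, 0, 0], 0.04],
  [[0, 0, 0.2], [0, 0, 0], 0.04],
  [[0, 0, 0.2], [0, 0, 0], 0.04],
  [[0, 0, 0.2], [0, 0, 0], 0.04],
])

```text
time: 7.12
ee_pos: [0.5786, 0.2698, 0.0653]
tcp_rot: [0.775, 0.631, 0.0, 0.0]
ft_force: [-0.5, -0.0, -2.7]
opening: 0.0615
grip_force: 20.0
```

In the tool's units: 0.001 m is 0.1.

Emit:
step_hand([
  [[0, 0, 0.1], [0, 0, 0], 0.04],
  [[0, 0, 0.1], [0, 0, 0], 0.04],
  [[0, 0, 0.1], [0, 0, 0], 0.04],
])

```text
time: 7.37
ee_pos: [0.5785, 0.2697, 0.064]
tcp_rot: [0.775, 0.631, 0.0, 0.0]
ft_force: [0.6, -0.0, -0.6]
opening: 0.0612
grip_force: 20.0
```

Emit:
step_hand([
  [[0, 0, 0.1], [0, 0, 0], 0.04],
  [[0, 0, 0.1], [0, 0, 0], 0.04],
  [[0, 0, 0.1], [0, 0, 0], 0.04],
])

```text
time: 7.62
ee_pos: [0.5786, 0.2699, 0.0639]
tcp_rot: [0.775, 0.631, 0.001, 0.0]
ft_force: [-1.4, -0.1, 4.9]
opening: 0.0614
grip_force: 20.0
```

Emit:
step_hand([
  [[0, 0, 0], [0, 0, 0], 0.07],
  [[0, 0, 0], [0, 0, 0], 0.085],
  [[0, 0, 0], [0, 0, 0], 0.085],
  [[0, 0, 0], [0, 0, 0], 0.085],
  [[0, 0, 0], [0, 0, 0], 0.085],
])

```text
time: 8.03
ee_pos: [0.5783, 0.2696, 0.0625]
tcp_rot: [0.775, 0.631, -0.0, -0.0]
ft_force: [0.3, 0.6, -0.8]
opening: 0.0846
grip_force: 0.0
```

Emit:
step_hand([
  [[0, 0, -2], [0, 0, 0], 0.085],
  [[0, 0, -6], [0, 0, 0], 0.085],
  [[0, 0, -10], [0, 0, 0], 0.085],
  [[0, 0, -14], [0, 0, 0], 0.085],
  [[0, 0, -14], [0, 0, 0], 0.085],
  [[-4, 0, -14], [0, 0, 0], 0.05],
  [[-8, 0, -14], [0, 0, 0], 0.05],
  [[-12, 0, -14], [0, 0, 0], 0.05],
  [[-16, 0, -14], [0, 0, 0], 0.05],
  [[-20, 0, -14], [0, 0, 0], 0.05],
])

```text
time: 8.87
ee_pos: [0.5372, 0.0723, 0.2026]
tcp_rot: [0.775, 0.632, 0.0, 0.0]
ft_force: [0.5, -1.8, 0.6]
opening: 0.0549
grip_force: 0.0
```

```bash
python3 - <<'E'
from meas import *
go(.4954,-.4137,.12,-11.7)
c=cap("top"); W=pts(c)
m=(np.hypot(W[...,0]-.578,W[...,1]-.269)<.06)&(W[...,2]>.108)&(W[...,2]<.125)
cn=max(cv2.findContours(m.astype(np.uint8),0,2)[0],key=cv2.contourArea).reshape(-1,2)
P=ray(c,cn,.115)[:,:2]; print(circ(P), len(P))
E
```

```text
t 8.9 tcp [0.5372 0.0723 0.2026] yawY -11.6 q6 [0.01 0.21] SHIFT [-0.4845  0.0572  0.0826] |d| 0.495 ROT [0.    0.    0.001] [-0.     0.    -3.141]Traceback (most recent call last):
  File "<stdin>", line 5, in <module>
ValueError: max() iterable argument is empty
```

In the tool's units: -0.38 m is -38, 0.045 m is 4.5.

Emit:
step_hand([
  [[-38, 4.5, 0], [0, 0, 0], 0.05],
  [[-38, 4.5, 0], [0, 0, 0], 0.05],
  [[-38, 4.5, 0], [0, 0, 0], 0.05],
  [[-38, 4.5, 0], [0, 0, 0], 0.05],
  [[-38, 4.5, 0], [0, 0, 0], 0.05],
  [[-38, 4.5, 0], [0, 0, 0], 0.05],
  [[-38, 4.5, 0], [0, 0, 0], 0.05],
  [[-38, 4.5, 0], [0, 0, 0], 0.05],
  [[-38, 4.5, 0], [0, 0, 0], 0.05],
  [[-38, 4.5, 0], [0, 0, 0], 0.05],
], quiet=true)

```text
ok
```

Emit:
step_hand([
  [[-4, 0.5, 3], [0, 0, 0], 0.05],
  [[-8, 1, 6], [0, 0, 0], 0.05],
  [[-10, 1.2, 8], [0, 0, 0], 0.05],
  [[-10, 1.2, 8], [0, 0, 0], 0.05],
  [[-10, 1.2, 8], [0, 0, 0], 0.05],
  [[-10, 1.2, 8], [0, 0, 0], 0.05],
  [[-10, 1.2, 8], [0, 0, 0], 0.05],
])

```text
time: 10.33
ee_pos: [0.4974, -0.4067, 0.1241]
tcp_rot: [0.775, 0.632, 0.0, 0.001]
ft_force: [-0.5, 0.9, 0.1]
opening: 0.05
grip_force: 0.0
```

```bash
python3 - <<'E'
from meas import *
go(.4954,-.4136,.0155,-11.7)
c=cap("top"); W=pts(c); np.savez("top1.npz",**c)
cv2.imwrite("pics/t1.png",cv2.resize(c["frame"][120:400,100:480,::-1],(760,560)))
m=(np.hypot(W[...,0]-.578,W[...,1]-.269)<.06)
print(np.nanmax(W[m][:,2]))
m&=(W[...,2]>.105)&(W[...,2]<.13)
cn=max(cv2.findContours(m.astype(np.uint8),0,2)[0],key=cv2.contourArea).reshape(-1,2)
P=ray(c,cn,.115)[:,:2]; print(circ(P), len(P))
E
```

```text
t 10.3 tcp [ 0.4974 -0.4067  0.1241] yawY -11.6 q6 [-0.79 -0.59] SHIFT [-0.0072 -0.0007  0.1086] |d| 0.109 ROT [0.002 0.    0.001] [-0.00e+00  3.00e-03 -3.14e+00]
0.11939512910503805
[0.57683317 0.26978713 0.03052658] 40
```

View pics/t1.png

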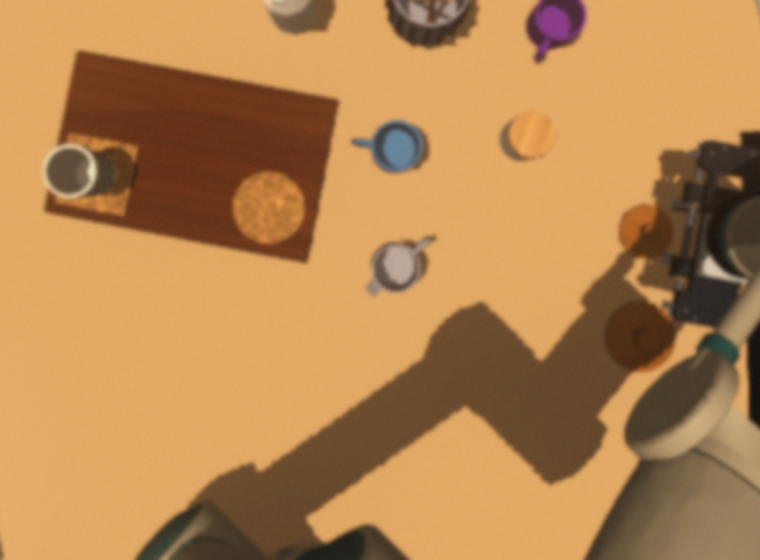

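The tumbler stands at picture (70,172) in the middle of the square coaster, measured within 2 mm. The gripper is above the lid, which is at (645,230). Next I grip the knob.

In the tool's units: 0.108 m is 10.8, 0.105 m is 10.5.

Emit:
step_hand([
  [[-0.72, 0, 2], [0, 0, 0], 0.05],
  [[-0.72, 0, 5], [0, 0, 0], 0.05],
  [[-0.72, 0, 7.5], [0, 0, 0], 0.05],
  [[-0.72, 0, 9], [0, 0, 0], 0.05],
  [[-0.72, 0, 10], [0, 0, 0], 0.05],
  [[-0.72, 0, 10.5], [0, 0, 0], 0.05],
  [[-0.72, 0, 10.8], [0, 0, 0], 0.05],
  [[-0.72, 0, 10.8], [0, 0, 0], 0.05],
  [[-0.72, 0, 10.8], [0, 0, 0], 0.05],
])

```text
time: 11.13
ee_pos: [0.4958, -0.4152, 0.0161]
tcp_rot: [0.775, 0.632, 0.0, 0.001]
ft_force: [0.4, -1.0, 0.2]
opening: 0.0503
grip_force: 0.0
```

Emit:
step_hand([
  [[0, 0, 0], [0, 0, 0], 0.03],
  [[0, 0, 0], [0, 0, 0], 0.015],
  [[0, 0, 0], [0, 0, 0], 0.01],
  [[0, 0, 0], [0, 0, 0], 0.01],
  [[0, 0, 0], [0, 0, 0], 0.01],
  [[0, 0, 0], [0, 0, 0], 0.01],
], clamp_n=10)

```text
time: 11.63
ee_pos: [0.495, -0.4149, 0.015]
tcp_rot: [0.775, 0.631, 0.0, 0.0]
ft_force: [0.3, 0.8, 1.3]
opening: 0.0199
grip_force: 10.0
```

In the tool's units: -0.16 m is -16, -0.17 m is -17.

Emit:
step_hand([
  [[0, 0, 0], [0, 0, 0], 0.01],
  [[0, 0, -2], [0, 0, 0], 0.01],
  [[0, 0, -5], [0, 0, 0], 0.01],
  [[0, 0, -9], [0, 0, 0], 0.01],
  [[0, 0, -13], [0, 0, 0], 0.01],
  [[0, 0, -16], [0, 0, 0], 0.01],
  [[0, 0, -17], [0, 0, 0], 0.01],
  [[2, 0, -17], [0, 0, 0], 0.01],
  [[5, 0, -17], [0, 0, 0], 0.01],
  [[8, 0, -17], [0, 0, 0], 0.01],
], clamp_n=20)

```text
time: 12.47
ee_pos: [0.5106, -0.3359, 0.1836]
tcp_rot: [0.776, 0.631, -0.0, -0.001]
ft_force: [0.4, -0.1, -0.4]
opening: 0.0195
grip_force: 20.0
```

```bash
python3 -c "
from h import *
go(.5772,.2684,.18,-11.7)"
```

```text
t 12.5 tcp [ 0.5106 -0.3359  0.1836] yawY -11.8 q6 [-0.7  -0.49] SHIFT [ 0.6052 -0.0584  0.0042] |d| 0.608 ROT [-0.001 -0.001 -0.002] [-1.00e-03  2.00e-03  3.14e+00]
```

In the tool's units: 0.3 m is 30, 0.27 m is 27.

Emit:
step_hand([
  [[3, -0.5, 0], [0, 0, 0], 0.01],
  [[6, -1, 0], [0, 0, 0], 0.01],
  [[9, -1, 0], [0, 0, 0], 0.01],
  [[12, -1, 0], [0, 0, 0], 0.01],
  [[15, -1.5, 0], [0, 0, 0], 0.01],
  [[18, -2, 0], [0, 0, 0], 0.01],
  [[21, -2, 0], [0, 0, 0], 0.01],
  [[24, -2.5, 0], [0, 0, 0], 0.01],
  [[27, -3, 0], [0, 0, 0], 0.01],
  [[30, -3, 0], [0, 0, 0], 0.01],
], quiet=true)

```text
ok
```

Emit:
step_hand([
  [[3, -0.3, 0], [0, 0, 0], 0.01],
  [[6, -0.6, 0], [0, 0, 0], 0.01],
  [[9, -1, 0], [0, 0, 0], 0.01],
  [[12, -1.2, 0], [0, 0, 0], 0.01],
  [[15, -1.5, 0], [0, 0, 0], 0.01],
  [[18, -1.8, 0], [0, 0, 0], 0.01],
  [[21, -2, 0], [0, 0, 0], 0.01],
  [[24, -2.4, 0], [0, 0, 0], 0.01],
  [[27, -2.7, 0], [0, 0, 0], 0.01],
  [[29, -2.8, 0], [0, 0, 0], 0.01],
], quiet=true)

```text
ok
```

Emit:
step_hand([
  [[0.5, 0, 0], [0, 0, 0], 0.01],
  [[1, 0, 0], [0, 0, 0], 0.01],
  [[1, 0, 0], [0, 0, 0], 0.01],
  [[1, 0, 0], [0, 0, 0], 0.01],
  [[1, 0, 0], [0, 0, 0], 0.01],
])

```text
time: 14.55
ee_pos: [0.5758, 0.2614, 0.1847]
tcp_rot: [0.776, 0.631, -0.0, 0.0]
ft_force: [-0.3, -0.6, -0.6]
opening: 0.0199
grip_force: 20.0
```

```bash
python3 -c "
from h import *
go(.5772,.2684,.132,-11.7)"
```

```text
t 14.6 tcp [0.5758 0.2614 0.1847] yawY -11.8 q6 [0.32 0.52] SHIFT [ 0.0072 -0.0001  0.0527] |d| 0.053 ROT [-0.     0.001 -0.001] [1.000e-03 0.000e+00 3.141e+00]
```

Emit:
step_hand([
  [[0.7, 0, 0], [0, 0, 0], 0.01],
  [[0.7, 0, 1.5], [0, 0, 0], 0.01],
  [[0.7, 0, 3], [0, 0, 0], 0.01],
  [[0.7, 0, 4], [0, 0, 0], 0.01],
  [[0.7, 0, 4.3], [0, 0, 0], 0.01],
  [[0.7, 0, 4.3], [0, 0, 0], 0.01],
  [[0.7, 0, 4.3], [0, 0, 0], 0.01],
])

```text
time: 15.13
ee_pos: [0.5777, 0.2697, 0.1422]
tcp_rot: [0.776, 0.631, 0.0, 0.0]
ft_force: [0.3, 0.3, -1.1]
opening: 0.0194
grip_force: 20.0
```

```bash
python3 - <<'E'
from h import *
go(.5772,.2684,.126,-11.7)
c=cap("scene"); cv2.imwrite("pics/s2.png",cv2.resize(c["frame"][180:330,290:440,::-1],(600,600),interpolation=cv2.INTER_CUBIC))
E
```

```text
t 15.1 tcp [0.5777 0.2697 0.1422] yawY -11.7 q6 [0.33 0.53] SHIFT [-0.0013 -0.0003  0.0162] |d| 0.016 ROT [ 0. -0. -0.] [-1.000e-03 -1.000e-03  3.141e+00]
```

View pics/s2.png

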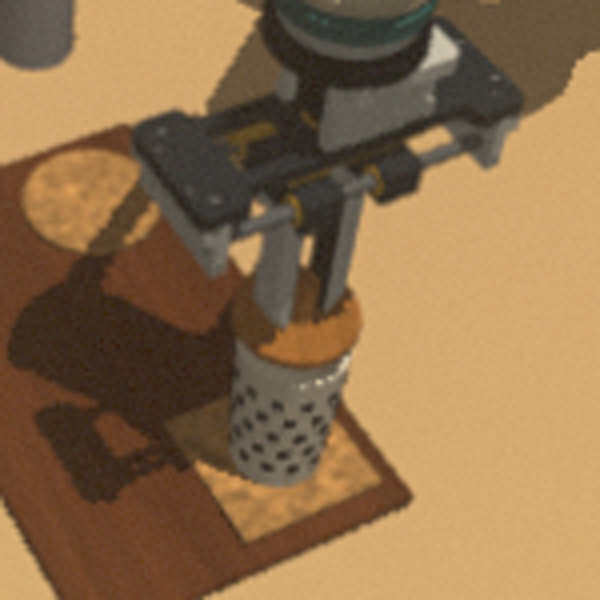

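The lid hangs level above the tumbler, with its disc at crop (297,330) on the tumbler's axis. I lower it in small steps and watch the force.

In the tool's units: 0.012 m is 1.2, 0.011 m is 1.1.

Emit:
step_hand([
  [[-0.1, 0, 0.4], [0, 0, 0], 0.01],
  [[-0.1, 0, 0.8], [0, 0, 0], 0.01],
  [[-0.1, 0, 1.1], [0, 0, 0], 0.01],
  [[-0.1, 0, 1.2], [0, 0, 0], 0.01],
  [[-0.1, 0, 1.2], [0, 0, 0], 0.01],
  [[-0.1, 0, 1.2], [0, 0, 0], 0.01],
])

```text
time: 15.68
ee_pos: [0.5771, 0.2687, 0.1297]
tcp_rot: [0.775, 0.631, -0.0, -0.0]
ft_force: [0.5, 0.9, -0.6]
opening: 0.0192
grip_force: 20.0
```

Emit:
step_hand([
  [[0, 0, 0.1], [0, 0, 0], 0.01],
  [[0, 0, 0.2], [0, 0, 0], 0.01],
  [[0, 0, 0.3], [0, 0, 0], 0.01],
  [[0, 0, 0.3], [0, 0, 0], 0.01],
  [[0, 0, 0.3], [0, 0, 0], 0.01],
])

```text
time: 16.1
ee_pos: [0.5771, 0.2687, 0.1268]
tcp_rot: [0.775, 0.631, -0.0, -0.0]
ft_force: [0.3, 0.8, -0.5]
opening: 0.0194
grip_force: 20.0
```

In the tool's units: 0.001 m is 0.1, 0.0005 m is 0.05.

Emit:
step_hand([
  [[0, 0, 0.05], [0, 0, 0], 0.01],
  [[0, 0, 0.1], [0, 0, 0], 0.01],
  [[0, 0, 0.1], [0, 0, 0], 0.01],
  [[0, 0, 0.1], [0, 0, 0], 0.01],
])

```text
time: 16.43
ee_pos: [0.5773, 0.2688, 0.1261]
tcp_rot: [0.775, 0.631, 0.0, 0.0]
ft_force: [0.0, -0.3, 2.4]
opening: 0.0196
grip_force: 20.0
```

Emit:
step_hand([
  [[0, 0, 0], [0, 0, 0], 0.025],
  [[0, 0, 0], [0, 0, 0], 0.045],
  [[0, 0, 0], [0, 0, 0], 0.045],
  [[0, 0, 0], [0, 0, 0], 0.045],
  [[0, 0, -2], [0, 0, 0], 0.045],
  [[0, 0, -5], [0, 0, 0], 0.045],
  [[0, 0, -8], [0, 0, 0], 0.045],
  [[0, 0, -8], [0, 0, 0], 0.045],
  [[-3, 0, -8], [0, 0, 0], 0.045],
  [[-7, 0, -8], [0, 0, 0], 0.09],
])

```text
time: 17.27
ee_pos: [0.5636, 0.2018, 0.2057]
tcp_rot: [0.774, 0.633, 0.001, -0.0]
ft_force: [0.6, -0.6, -0.9]
opening: 0.0488
grip_force: 0.0
```

Emit:
step_hand([
  [[-26, 8, 0], [0, 0, 0], 0.09],
  [[-26, 8, 0], [0, 0, 0], 0.09],
  [[-26, 8, 0], [0, 0, 0], 0.09],
  [[-26, 8, 0], [0, 0, 0], 0.09],
  [[-26, 8, 0], [0, 0, 0], 0.09],
  [[-26, 8, 0], [0, 0, 0], 0.09],
  [[-26, 8, 0], [0, 0, 0], 0.09],
  [[-26, 8, 0], [0, 0, 0], 0.09],
], quiet=true)

```text
ok
```

Emit:
step_hand([
  [[0, 0, 0], [0, 0, 0], 0.09],
  [[0, 0, 0], [0, 0, 0], 0.09],
  [[0, 0, 0], [0, 0, 0], 0.09],
])

```text
time: 18.18
ee_pos: [0.5884, -0.0692, 0.2056]
tcp_rot: [0.775, 0.632, 0.0, -0.0]
ft_force: [-0.5, 0.3, -0.5]
opening: 0.0902
grip_force: 0.0
```

```bash
python3 - <<'E'
from h import *
go(.6035,-.1038,.028,-8.5)
c=cap("scene"); cv2.imwrite("pics/s3.png",cv2.resize(c["frame"][130:330,190:430,::-1],(720,600),interpolation=cv2.INTER_CUBIC))
E
```

```text
t 18.2 tcp [ 0.5884 -0.0692  0.2056] yawY -11.6 q6 [-0.23 -0.03] SHIFT [-0.031   0.0219  0.1776] |d| 0.182 ROT [-0.001 -0.001 -0.054] [-1.000e-03  1.000e-03  3.087e+00]
```

View pics/s3.png

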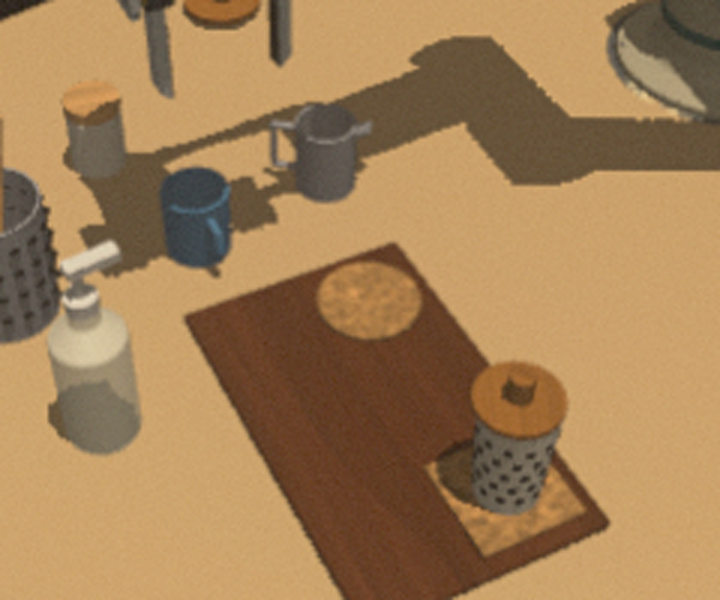

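The lid sits level on the tumbler at crop (518,400). The blue cup at (197,217), with its handle towards (215,235), is next.

In the tool's units: 0.07 m is 7, 0.176 m is 17.6, -0.054 rad is -0.216.

Emit:
step_hand([
  [[-3.1, 2.2, 0], [0, 0, -0.216], 0.09],
  [[-3.1, 2.2, 3], [0, 0, -0.216], 0.09],
  [[-3.1, 2.2, 7], [0, 0, -0.216], 0.09],
  [[-3.1, 2.2, 11], [0, 0, -0.216], 0.09],
  [[-3.1, 2.2, 14], [0, 0, -0.216], 0.09],
  [[-3.1, 2.2, 16], [0, 0, -0.216], 0.09],
  [[-3.1, 2.2, 17.2], [0, 0, -0.216], 0.09],
  [[-3.1, 2.2, 17.6], [0, 0, -0.216], 0.09],
  [[-3.1, 2.2, 17.6], [0, 0, -0.216], 0.09],
  [[-3.1, 2.2, 17.6], [0, 0, -0.216], 0.09],
])

```text
time: 19.07
ee_pos: [0.6046, -0.1048, 0.0305]
tcp_rot: [0.758, 0.653, 0.0, 0.0]
ft_force: [0.4, -0.2, 0.3]
opening: 0.09
grip_force: 0.0
```

Emit:
step_hand([
  [[0, 0, 0], [0, 0, 0], 0.075],
  [[0, 0, 0], [0, 0, 0], 0.055],
  [[0, 0, 0], [0, 0, 0], 0.05],
  [[0, 0, 0], [0, 0, 0], 0.05],
  [[0, 0, 0], [0, 0, 0], 0.05],
  [[0, 0, 0], [0, 0, 0], 0.05],
  [[0, 0, 0], [0, 0, 0], 0.05],
], clamp_n=20)

```text
time: 19.65
ee_pos: [0.6038, -0.1056, 0.0303]
tcp_rot: [0.758, 0.652, -0.0, 0.0]
ft_force: [-1.7, 0.0, 3.9]
opening: 0.06
grip_force: 20.0
```

In the tool's units: -0.08 m is -8, -0.07 m is -7.

Emit:
step_hand([
  [[0, 0, 0], [0, 0, 0], 0.05],
  [[0, 0, -1.5], [0, 0, 0], 0.05],
  [[0, 0, -4], [0, 0, 0], 0.05],
  [[0, 0, -7], [0, 0, 0], 0.05],
  [[0, 0, -8], [0, 0, 0], 0.05],
  [[0, 0, -8], [0, 0, 0], 0.05],
  [[0, 0, -8], [0, 0, 0], 0.05],
])

```text
time: 20.23
ee_pos: [0.6037, -0.1054, 0.1092]
tcp_rot: [0.758, 0.652, 0.0, -0.0]
ft_force: [-0.1, 0.2, -1.5]
opening: 0.0599
grip_force: 20.0
```

```bash
python3 -c "
from h import *
go(.5334,.0519,.1,-8.5)"
```

```text
t 20.2 tcp [ 0.6037 -0.1054  0.1092] yawY -8.6 q6 [-0.29 -0.14] SHIFT [ 0.145  -0.093   0.0093] |d| 0.173 ROT [-0.    -0.    -0.002] [-0.    0.    3.14]
```

In the tool's units: 0.145 m is 14.5, 0.14 m is 14.

Emit:
step_hand([
  [[1.5, -1, 0], [0, 0, 0], 0.05],
  [[4, -2.6, 0], [0, 0, 0], 0.05],
  [[7, -4.5, 0], [0, 0, 0], 0.05],
  [[10, -6.4, 0], [0, 0, 0], 0.05],
  [[12.5, -8, 0], [0, 0, 0], 0.05],
  [[14, -9, 0], [0, 0, 0], 0.05],
  [[14.5, -9.3, 1], [0, 0, 0], 0.05],
  [[14.5, -9.3, 3], [0, 0, 0], 0.05],
  [[14.5, -9.3, 3], [0, 0, 0], 0.05],
  [[14.5, -9.3, 3], [0, 0, 0], 0.05],
])

```text
time: 21.07
ee_pos: [0.5317, 0.0517, 0.0776]
tcp_rot: [0.758, 0.652, -0.002, -0.002]
ft_force: [-0.7, 0.3, -1.9]
opening: 0.06
grip_force: 20.0
```

Emit:
step_hand([
  [[0, 0, 0], [0, 0, 0], 0.05],
  [[0, 0, 0], [0, 0, 0], 0.05],
], quiet=true)

```text
ok
```

```bash
python3 -c "
from h import *
go(.5334,.0519,.049,-8.5)"
```

```text
t 21.2 tcp [0.5343 0.0513 0.08  ] yawY -8.6 q6 [-0.03  0.12] SHIFT [ 0.0005 -0.001   0.031 ] |d| 0.031 ROT [ 0.001 -0.    -0.003] [-0.000e+00 -1.000e-03  3.139e+00]
```

Emit:
step_hand([
  [[0, -0.1, 0.8], [0, 0, 0], 0.05],
  [[0, -0.1, 1.8], [0, 0, 0], 0.05],
  [[0, -0.1, 2.7], [0, 0, 0], 0.05],
  [[0, -0.1, 3.1], [0, 0, 0], 0.05],
  [[0, -0.1, 3.1], [0, 0, 0], 0.05],
  [[0, -0.1, 3.1], [0, 0, 0], 0.05],
])

```text
time: 21.73
ee_pos: [0.5323, 0.052, 0.0483]
tcp_rot: [0.758, 0.652, -0.0, -0.0]
ft_force: [-0.2, 0.6, -0.5]
opening: 0.0602
grip_force: 20.0
```

Emit:
step_hand([
  [[0, 0, 0.1], [0, 0, 0], 0.05],
  [[0, 0, 0.2], [0, 0, 0], 0.05],
  [[0, 0, 0.2], [0, 0, 0], 0.05],
  [[0, 0, 0.2], [0, 0, 0], 0.05],
])

```text
time: 22.07
ee_pos: [0.5328, 0.052, 0.047]
tcp_rot: [0.758, 0.652, 0.0, 0.0]
ft_force: [0.0, -0.7, -1.2]
opening: 0.06
grip_force: 20.0
```

Emit:
step_hand([
  [[0, 0, 0.1], [0, 0, 0], 0.05],
  [[0, 0, 0.1], [0, 0, 0], 0.05],
  [[0, 0, 0.1], [0, 0, 0], 0.05],
])

```text
time: 22.32
ee_pos: [0.5329, 0.0519, 0.0462]
tcp_rot: [0.758, 0.652, 0.0, 0.0]
ft_force: [-1.4, -0.3, 1.3]
opening: 0.0603
grip_force: 20.0
```

The manual's scale: shifts go in cm and turns go in units of 0.25 rad. Converting my numbers, -0.13 m is -13, -0.1 m is -10.

Emit:
step_hand([
  [[0, 0, 0], [0, 0, 0], 0.066],
  [[0, 0, 0], [0, 0, 0], 0.085],
  [[0, 0, 0], [0, 0, 0], 0.085],
  [[0, 0, 0], [0, 0, 0], 0.085],
  [[0, 0, -2], [0, 0, 0], 0.085],
  [[0, 0, -6], [0, 0, 0], 0.085],
  [[0, 0, -10], [0, 0, 0], 0.085],
  [[0, 0, -13], [0, 0, 0], 0.085],
  [[0, 0, -13], [0, 0, 0], 0.085],
  [[0, 0, -13], [0, 0, 0], 0.085],
])

```text
time: 23.15
ee_pos: [0.5339, 0.0519, 0.1777]
tcp_rot: [0.758, 0.652, 0.002, 0.002]
ft_force: [-1.2, 0.0, -0.8]
opening: 0.0853
grip_force: 0.0
```

```bash
python3 -c "
from h import *
go(.6126,-.262,.17,-11.7)"
```

```text
t 23.1 tcp [0.5339 0.0519 0.1777] yawY -8.6 q6 [-0.03  0.12] SHIFT [-0.2987  0.1247  0.0081] |d| 0.324 ROT [ 0.005 -0.001  0.054] [ 1.000e-03  7.000e-03 -3.087e+00]
```

In the tool's units: -0.298 m is -29.8, 0.124 m is 12.4, 0.054 rad is 0.216.

Emit:
step_hand([
  [[-29.8, 12.4, 0], [0, 0, 0.216], 0.085],
  [[-29.8, 12.4, 0], [0, 0, 0.216], 0.085],
  [[-29.8, 12.4, 0], [0, 0, 0.216], 0.085],
  [[-29.8, 12.4, 0], [0, 0, 0.216], 0.085],
  [[-29.8, 12.4, 0], [0, 0, 0.216], 0.085],
  [[-29.8, 12.4, 0], [0, 0, 0.216], 0.085],
  [[-29.8, 12.4, 0], [0, 0, 0.216], 0.085],
  [[-29.8, 12.4, 0], [0, 0, 0.216], 0.085],
  [[-29.8, 12.4, 0], [0, 0, 0.216], 0.085],
  [[-29.8, 12.4, 0], [0, 0, 0.216], 0.085],
])

```text
time: 23.98
ee_pos: [0.6096, -0.2624, 0.1726]
tcp_rot: [0.776, 0.63, -0.001, -0.002]
ft_force: [-0.5, 0.3, -0.2]
opening: 0.0851
grip_force: 0.0
```

```bash
python3 - <<'E'
from h import *
go(.6127,-.2622,.032,-11.7)
c=cap("top"); W=pts(c)
for n,x,y,z0,z1 in[("cup",.534,.054,.078,.095),("lid",.577,.269,.113,.13)]:
    m=(np.hypot(W[...,0]-x,W[...,1]-y)<.05)&(W[...,2]>z0)&(W[...,2]<z1)
    if m.sum()<20: print(n,"hidden"); continue
    cn=max(cv2.findContours(m.astype(np.uint8),0,2)[0],key=cv2.contourArea).reshape(-1,2)
    z=np.nanmedian(W[m][:,2]); print(n,z.round(4),circ(ray(c,cn,z)[:,:2]).round(4))
E
```

```text
t 24.0 tcp [ 0.6096 -0.2624  0.1726] yawY -11.9 q6 [-0.51 -0.3 ] SHIFT [0.0005 0.0037 0.1406] |d| 0.141 ROT [-0.005 -0.002 -0.003] [-3.000e-03  7.000e-03  3.139e+00]
cup 0.0845 [0.5332 0.0532 0.03  ]
lid 0.1218 [0.5777 0.2678 0.0332]
```

In the tool's units: 0.14 m is 14, 0.138 m is 13.8.

Emit:
step_hand([
  [[0, 0.2, 0], [0, 0, 0], 0.085],
  [[0, 0.2, 3], [0, 0, 0], 0.085],
  [[0, 0.2, 6], [0, 0, 0], 0.085],
  [[0, 0.2, 9], [0, 0, 0], 0.085],
  [[0, 0.2, 11.5], [0, 0, 0], 0.085],
  [[0, 0.2, 13], [0, 0, 0], 0.085],
  [[0, 0.2, 13.8], [0, 0, 0], 0.085],
  [[0, 0.2, 14], [0, 0, 0], 0.085],
  [[0, 0.2, 14], [0, 0, 0], 0.085],
  [[0, 0.2, 14], [0, 0, 0], 0.085],
])

```text
time: 24.87
ee_pos: [0.6136, -0.2614, 0.0372]
tcp_rot: [0.775, 0.632, 0.001, 0.001]
ft_force: [0.2, 0.8, 1.3]
opening: 0.085
grip_force: 0.0
```

Emit:
step_hand([
  [[0, 0, 0], [0, 0, 0], 0.07],
  [[0, 0, 0], [0, 0, 0], 0.05],
  [[0, 0, 0], [0, 0, 0], 0.045],
  [[0, 0, 0], [0, 0, 0], 0.045],
  [[0, 0, 0], [0, 0, 0], 0.045],
  [[0, 0, 0], [0, 0, 0], 0.045],
  [[0, 0, 0], [0, 0, 0], 0.045],
], clamp_n=25)

```text
time: 25.45
ee_pos: [0.6129, -0.2618, 0.0361]
tcp_rot: [0.775, 0.631, 0.0, 0.0]
ft_force: [-0.0, 0.2, 1.5]
opening: 0.0542
grip_force: 25.0
```

Emit:
step_hand([
  [[0, 0, -1.5], [0, 0, 0], 0.045],
  [[0, 0, -4], [0, 0, 0], 0.045],
  [[0, 0, -8], [0, 0, 0], 0.045],
  [[0, 0, -12], [0, 0, 0], 0.045],
  [[0, 0, -15], [0, 0, 0], 0.045],
  [[0, 0, -15], [0, 0, 0], 0.045],
  [[0, 0, -15], [0, 0, 0], 0.045],
])

```text
time: 26.03
ee_pos: [0.6132, -0.2619, 0.1869]
tcp_rot: [0.775, 0.631, 0.001, 0.001]
ft_force: [0.6, -0.5, -4.2]
opening: 0.0542
grip_force: 25.0
```

```bash
python3 -c "
from h import *
go(.5562,.1612,.17,-11.7)"
```

```text
t 26.0 tcp [ 0.6132 -0.2619  0.1869] yawY -11.7 q6 [-0.51 -0.3 ] SHIFT [ 0.4028 -0.1416  0.0162] |d| 0.427 ROT [0.003 0.001 0.   ] [-1.000e-03  4.000e-03 -3.141e+00]
```

Emit:
step_hand([
  [[1.5, -0.5, 0], [0, 0, 0], 0.045],
  [[4, -1.4, 0], [0, 0, 0], 0.045],
  [[6.8, -2.4, 0], [0, 0, 0], 0.045],
  [[9.6, -3.4, 0], [0, 0, 0], 0.045],
  [[12.4, -4.4, 0], [0, 0, 0], 0.045],
  [[15.2, -5.4, 0], [0, 0, 0], 0.045],
  [[18, -6.4, 0], [0, 0, 0], 0.045],
  [[20.8, -7.4, 0], [0, 0, 0], 0.045],
  [[23.6, -8.4, 0], [0, 0, 0], 0.045],
  [[26.4, -9.4, 0], [0, 0, 0], 0.045],
], quiet=true)

```text
ok
```

Emit:
step_hand([
  [[2.8, -1, 0], [0, 0, 0], 0.045],
  [[5.6, -1.9, 0], [0, 0, 0], 0.045],
  [[8.4, -2.9, 0], [0, 0, 0], 0.045],
  [[11, -3.8, 0], [0, 0, 0], 0.045],
  [[12.8, -4.4, 0], [0, 0, 0], 0.045],
  [[13.7, -4.7, 0], [0, 0, 0], 0.045],
  [[13.9, -4.7, 0], [0, 0, 0], 0.045],
  [[13.9, -4.7, 0], [0, 0, 0], 0.045],
  [[13.9, -4.7, 0], [0, 0, 0], 0.045],
  [[13.9, -4.7, 0], [0, 0, 0], 0.045],
])

```text
time: 27.7
ee_pos: [0.5562, 0.1603, 0.1853]
tcp_rot: [0.776, 0.631, -0.001, 0.0]
ft_force: [0.6, 0.5, -3.1]
opening: 0.0546
grip_force: 25.0
```

```bash
python3 -c "
from h import *
go(.5562,.1612,.05,-11.7)"
```

```text
t 27.7 tcp [0.5562 0.1603 0.1853] yawY -11.8 q6 [0.16 0.37] SHIFT [ 0.001  -0.      0.1353] |d| 0.135 ROT [-0.001  0.001 -0.001] [1.000e-03 1.000e-03 3.141e+00]
```

In the tool's units: 0.135 m is 13.5, 0.133 m is 13.3.

Emit:
step_hand([
  [[0.1, 0, 1.5], [0, 0, 0], 0.045],
  [[0.1, 0, 4], [0, 0, 0], 0.045],
  [[0.1, 0, 6.5], [0, 0, 0], 0.045],
  [[0.1, 0, 9], [0, 0, 0], 0.045],
  [[0.1, 0, 11], [0, 0, 0], 0.045],
  [[0.1, 0, 12.5], [0, 0, 0], 0.045],
  [[0.1, 0, 13.3], [0, 0, 0], 0.045],
  [[0.1, 0, 13.5], [0, 0, 0], 0.045],
  [[0.1, 0, 13.5], [0, 0, 0], 0.045],
  [[0.1, 0, 13.5], [0, 0, 0], 0.045],
])

```text
time: 28.53
ee_pos: [0.5575, 0.1623, 0.0518]
tcp_rot: [0.776, 0.631, 0.001, 0.0]
ft_force: [-0.1, -0.3, -3.1]
opening: 0.0551
grip_force: 25.0
```

Emit:
step_hand([
  [[0, 0, 0.1], [0, 0, 0], 0.045],
  [[0, 0, 0.2], [0, 0, 0], 0.045],
  [[0, 0, 0.3], [0, 0, 0], 0.045],
  [[0, 0, 0.3], [0, 0, 0], 0.045],
  [[0, 0, 0.3], [0, 0, 0], 0.045],
])

```text
time: 28.95
ee_pos: [0.5565, 0.1626, 0.048]
tcp_rot: [0.775, 0.631, 0.0, 0.0]
ft_force: [1.6, 0.7, -2.9]
opening: 0.0545
grip_force: 25.0
```

Emit:
step_hand([
  [[0, 0, 0.1], [0, 0, 0], 0.045],
  [[0, 0, 0.1], [0, 0, 0], 0.045],
  [[0, 0, 0.1], [0, 0, 0], 0.045],
])

```text
time: 29.2
ee_pos: [0.5564, 0.1626, 0.0468]
tcp_rot: [0.775, 0.631, 0.0, -0.0]
ft_force: [0.8, -0.1, -2.9]
opening: 0.0544
grip_force: 25.0
```

In the tool's units: 0.001 m is 0.1, -0.0012 m is -0.12.

Emit:
step_hand([
  [[-0.12, 0, 0], [0, 0, 0], 0.045],
  [[-0.12, 0, 0.05], [0, 0, 0], 0.045],
  [[-0.12, 0, 0.1], [0, 0, 0], 0.045],
  [[-0.12, 0, 0.1], [0, 0, 0], 0.045],
])

```text
time: 29.53
ee_pos: [0.5563, 0.1613, 0.0461]
tcp_rot: [0.775, 0.631, 0.0, 0.0]
ft_force: [-0.7, -0.3, -0.3]
opening: 0.0546
grip_force: 25.0
```

Emit:
step_hand([
  [[0, 0, 0.05], [0, 0, 0], 0.045],
  [[0, 0, 0.05], [0, 0, 0], 0.045],
  [[0, 0, 0.05], [0, 0, 0], 0.045],
])

```text
time: 29.78
ee_pos: [0.5563, 0.1613, 0.0461]
tcp_rot: [0.775, 0.631, 0.0, 0.0]
ft_force: [-2.1, -1.2, 5.3]
opening: 0.0548
grip_force: 25.0
```

Firm contact with the board. I release it, rise, and go to the jug.

Emit:
step_hand([
  [[0, 0, 0], [0, 0, 0], 0.06],
  [[0, 0, 0], [0, 0, 0], 0.08],
  [[0, 0, 0], [0, 0, 0], 0.08],
  [[0, 0, 0], [0, 0, 0], 0.08],
  [[0, 0, -2], [0, 0, 0], 0.08],
  [[0, 0, -6], [0, 0, 0], 0.08],
  [[0, 0, -10], [0, 0, 0], 0.08],
  [[0, 0, -14], [0, 0, 0], 0.08],
  [[0, 0, -14], [0, 0, 0], 0.09],
  [[0, 0, -14], [0, 0, 0], 0.09],
])

```text
time: 30.62
ee_pos: [0.5581, 0.1617, 0.1881]
tcp_rot: [0.775, 0.631, 0.003, 0.002]
ft_force: [0.3, 0.3, -0.3]
opening: 0.0882
grip_force: 0.0
```

```bash
python3 -c "
from h import *
go(.4585,-.0983,.17,38)"
```

```text
t 30.6 tcp [0.5581 0.1617 0.1881] yawY -11.7 q6 [0.16 0.37] SHIFT [-0.2749 -0.0449  0.0171] |d| 0.279 ROT [ 0.007  0.    -0.867] [ 0.    -0.008  2.274]
```

Emit:
step_hand([
  [[-27.3, -4.5, 0], [0, 0, -3.468], 0.09],
  [[-27.3, -4.5, 0], [0, 0, -3.468], 0.09],
  [[-27.3, -4.5, 0], [0, 0, -3.468], 0.09],
  [[-27.3, -4.5, 0], [0, 0, -3.468], 0.09],
  [[-27.3, -4.5, 0], [0, 0, -3.468], 0.09],
  [[-27.3, -4.5, 0], [0, 0, -3.468], 0.09],
  [[-27.3, -4.5, 0], [0, 0, -3.468], 0.09],
  [[-27.3, -4.5, 0], [0, 0, -3.468], 0.09],
  [[-27.3, -4.5, 0], [0, 0, -3.468], 0.09],
  [[-27.3, -4.5, 0], [0, 0, -3.468], 0.09],
])

```text
time: 31.45
ee_pos: [0.4559, -0.0968, 0.1839]
tcp_rot: [0.44, 0.898, 0.0, -0.001]
ft_force: [-0.2, 0.2, -0.8]
opening: 0.0901
grip_force: 0.0
```

```bash
python3 - <<'E'
from h import *
go(.4585,-.0983,.034,38)
c=cap("top"); W=pts(c); cv2.imwrite("pics/t2.png",cv2.resize(c["frame"][120:400,100:480,::-1],(760,560)))
m=(np.hypot(W[...,0]-.556,W[...,1]-.161)<.04)&(W[...,2]>.08)&(W[...,2]<.1)
if m.sum()>20:
    cn=max(cv2.findContours(m.astype(np.uint8),0,2)[0],key=cv2.contourArea).reshape(-1,2)
    z=np.nanmedian(W[m][:,2]); print("jar",z.round(4),circ(ray(c,cn,z)[:,:2]).round(4))
E
```

```text
t 31.4 tcp [ 0.4559 -0.0968  0.1839] yawY 37.8 q6 [-0.36 -1.02] SHIFT [-0.0032  0.0012  0.1499] |d| 0.15 ROT [-0.001 -0.003 -0.004] [-4.000e-03  1.000e-03  3.137e+00]
jar 0.0886 [0.5567 0.1597 0.0267]
```

View pics/t2.png

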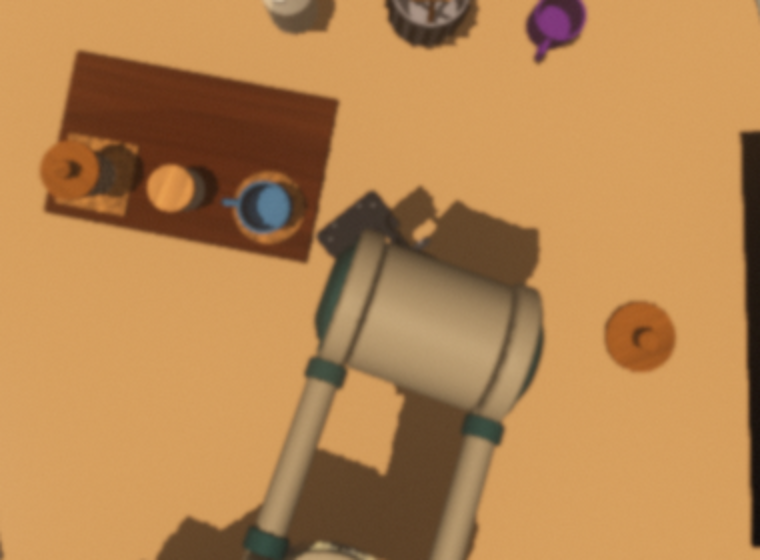

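Tumbler with lid, jar and cup stand in a row on the board, at picture (72,170), (173,188) and (268,208). The jar was measured within 1.5 mm of its place. Now the jug.

Emit:
step_hand([
  [[-0.3, 0.1, 0], [0, 0, -0.016], 0.09],
  [[-0.3, 0.1, 3], [0, 0, -0.016], 0.09],
  [[-0.3, 0.1, 6], [0, 0, -0.016], 0.09],
  [[-0.3, 0.1, 9], [0, 0, -0.016], 0.09],
  [[-0.3, 0.1, 12], [0, 0, -0.016], 0.09],
  [[-0.3, 0.1, 14], [0, 0, -0.016], 0.09],
  [[-0.3, 0.1, 14.8], [0, 0, -0.016], 0.09],
  [[-0.3, 0.1, 15], [0, 0, -0.016], 0.09],
  [[-0.3, 0.1, 15], [0, 0, -0.016], 0.09],
  [[-0.3, 0.1, 15], [0, 0, -0.016], 0.09],
])

```text
time: 32.33
ee_pos: [0.4608, -0.0986, 0.0363]
tcp_rot: [0.436, 0.9, 0.0, 0.001]
ft_force: [-0.3, 0.1, -0.1]
opening: 0.0902
grip_force: 0.0
```

Emit:
step_hand([
  [[0, 0, 0], [0, 0, 0], 0.075],
  [[0, 0, 0], [0, 0, 0], 0.055],
  [[0, 0, 0], [0, 0, 0], 0.048],
  [[0, 0, 0], [0, 0, 0], 0.048],
  [[0, 0, 0], [0, 0, 0], 0.048],
  [[0, 0, 0], [0, 0, 0], 0.048],
  [[0, 0, 0], [0, 0, 0], 0.048],
], clamp_n=20)

```text
time: 32.92
ee_pos: [0.4594, -0.0987, 0.0356]
tcp_rot: [0.437, 0.9, -0.0, 0.0]
ft_force: [-1.2, -0.3, 3.4]
opening: 0.0565
grip_force: 20.0
```

The 56.5 mm opening is slightly under 58 mm, so I check the jug's centre and take a close look at the grip.

In the tool's units: -0.14 m is -14, -0.12 m is -12.

Emit:
step_hand([
  [[0, 0, -1.5], [0, 0, 0], 0.048],
  [[0, 0, -4], [0, 0, 0], 0.048],
  [[0, 0, -8], [0, 0, 0], 0.048],
  [[0, 0, -12], [0, 0, 0], 0.048],
  [[0, 0, -14], [0, 0, 0], 0.048],
  [[0, 0, -14], [0, 0, 0], 0.048],
  [[0, 0, -14], [0, 0, 0], 0.048],
])

```text
time: 33.5
ee_pos: [0.4597, -0.0987, 0.1756]
tcp_rot: [0.437, 0.9, 0.0, 0.001]
ft_force: [0.1, -0.2, -2.5]
opening: 0.0564
grip_force: 20.0
```

```bash
python3 - <<'E'
from meas import *
c=dict(np.load("top0.npz")); W=pts(c)
q0=np.array([.4585,-.0983])
m=(np.hypot(W[...,0]-q0[0],W[...,1]-q0[1])<.065)&(W[...,2]>.062)
cn=np.vstack(cv2.findContours(m.astype(np.uint8),0,1)[0]).reshape(-1,2)
P=ray(c,cn,.0745)[:,:2]; V=P-q0; a=np.degrees(np.arctan2(V[:,1],V[:,0]))
k=(np.abs((a-128+180)%360-180)>28)&(np.abs((a+52+180)%360-180)>22)
print(k.sum(),circ(P[k]).round(4)); print(np.c_[a,np.hypot(*V.T)*1000][k].round().astype(int).tolist())
go(.6507,.1417,.17,-11.7)
c=cap("scene"); cv2.imwrite("pics/s4.png",cv2.resize(c["frame"][90:290,200:440,::-1],(720,600),interpolation=cv2.INTER_CUBIC))
E
```

```text
97 [ 0.4593 -0.1     0.0271]
[[-30, 30], [-26, 29], [-21, 28], [-15, 30], [-11, 29], [-6, 29], [-2, 29], [3, 29], [8, 29], [13, 27], [18, 28], [22, 29], [29, 28], [35, 27], [43, 27], [50, 27], [57, 27], [61, 26], [68, 27], [72, 26], [77, 26], [82, 25], [88, 25], [93, 25], [98, 26], [98, 26], [93, 25], [88, 25], [82, 25], [77, 26], [71, 24], [66, 25], [61, 26], [54, 25], [46, 25], [39, 25], [31, 26], [24, 27], [19, 26], [13, 27], [8, 27], [3, 26], [-2, 26], [-7, 26], [-12, 27], [-17, 27], [-21, 28], [-26, 29], [-74, 27], [-80, 29], [-85, 29], [-89, 28], [-94, 28], [-99, 29], [-104, 27], [-109, 27], [-114, 28], [-120, 27], [-127, 26], [-134, 26], [-141, 26], [-148, 27], [-153, 26], [-160, 27], [-164, 26], [-169, 25], [-175, 25], [180, 25], [175, 25], [169, 25], [164, 26], [158, 24], [164, 26], [170, 28], [175, 27], [180, 27], [-175, 27], [-170, 28], [-166, 28], [-160, 27], [-155, 28], [-151, 29], [-144, 28], [-141, 30], [-134, 29], [-128, 30], [-124, 28], [-118, 29], [-114, 28], [-108, 30], [-103, 29], [-99, 29], [-94, 28], [-89, 28], [-85, 31], [-80, 29], [-76, 29]]
t 33.5 tcp [ 0.4597 -0.0987  0.1756] yawY 38.2 q6 [-0.36 -1.03] SHIFT [0.0707 0.2988 0.0058] |d| 0.307 ROT [0.002 0.001 0.871] [-1.00e-03  2.00e-03 -2.27e+00]
```

View pics/s4.png

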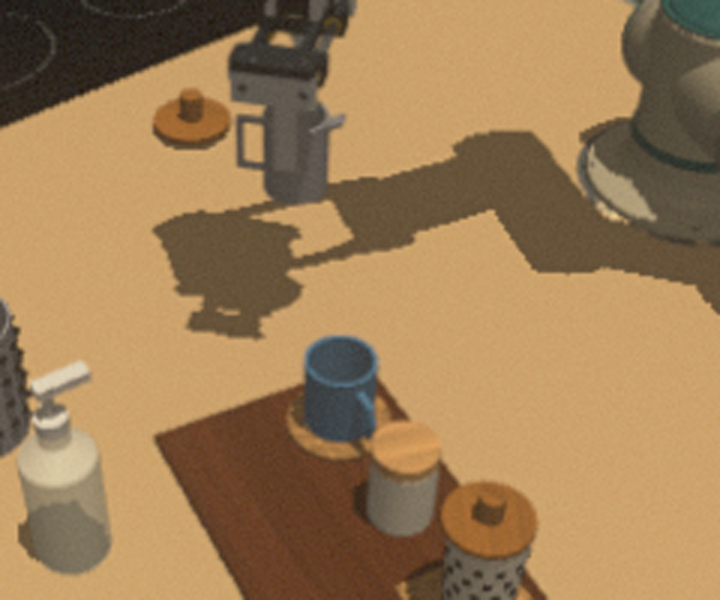

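In the tool's units: 0.28 m is 28, 0.25 m is 25, 0.84 rad is 3.36.

Emit:
step_hand([
  [[0.4, 1.5, 0], [0, 0, 0.2], 0.048],
  [[1, 4.3, 0], [0, 0, 0.52], 0.048],
  [[1.7, 7.3, 0], [0, 0, 0.88], 0.048],
  [[2.4, 10.2, 0], [0, 0, 1.24], 0.048],
  [[3.1, 13, 0], [0, 0, 1.6], 0.048],
  [[3.8, 16, 0], [0, 0, 1.96], 0.048],
  [[4.5, 19, 0], [0, 0, 2.32], 0.048],
  [[5.2, 22, 0], [0, 0, 2.68], 0.048],
  [[5.9, 25, 0], [0, 0, 3.04], 0.048],
  [[6.6, 28, 0], [0, 0, 3.36], 0.048],
])

```text
time: 34.38
ee_pos: [0.6376, 0.1277, 0.1714]
tcp_rot: [0.767, 0.642, -0.003, -0.002]
ft_force: [-0.3, -0.1, -1.7]
opening: 0.0565
grip_force: 20.0
```

Emit:
step_hand([
  [[0, 0, 0], [0, 0, 0], 0.048],
  [[0, 0, 0], [0, 0, 0], 0.048],
  [[0, 0, 0], [0, 0, 0], 0.048],
], quiet=true)

```text
ok
```

```bash
python3 -c "
from h import *
go(.6512,.1419,.1,-11.7)"
```

```text
t 34.6 tcp [0.6368 0.126  0.1724] yawY -9.8 q6 [0.09 0.26] SHIFT [0.0183 0.0119 0.0723] |d| 0.076 ROT [-0.005  0.002  0.032] [-3.000e-03 -8.000e-03 -3.109e+00]
```

Emit:
step_hand([
  [[0.9, 0.6, 0], [0, 0, 0.064], 0.048],
  [[1.8, 1.2, 0], [0, 0, 0.128], 0.048],
  [[1.8, 1.2, 1.5], [0, 0, 0.128], 0.048],
  [[1.8, 1.2, 4], [0, 0, 0.128], 0.048],
  [[1.8, 1.2, 6], [0, 0, 0.128], 0.048],
  [[1.8, 1.2, 8], [0, 0, 0.128], 0.048],
  [[1.8, 1.2, 9], [0, 0, 0.128], 0.048],
  [[1.8, 1.2, 9.5], [0, 0, 0.128], 0.048],
  [[1.8, 1.2, 9.5], [0, 0, 0.128], 0.048],
  [[1.8, 1.2, 9.5], [0, 0, 0.128], 0.048],
])

```text
time: 35.47
ee_pos: [0.6538, 0.1417, 0.081]
tcp_rot: [0.776, 0.631, 0.0, 0.0]
ft_force: [-0.3, 0.5, -2.2]
opening: 0.0567
grip_force: 20.0
```

Emit:
step_hand([
  [[0, 0, 0], [0, 0, 0], 0.048],
  [[0, 0, 0], [0, 0, 0], 0.048],
  [[0, 0, 0], [0, 0, 0], 0.048],
], quiet=true)

```text
ok
```

```bash
python3 -c "
from h import *
go(.6512,.1419,.047,-11.7)"
```

```text
t 35.7 tcp [0.6542 0.1422 0.0815] yawY -11.7 q6 [0.11 0.32] SHIFT [-0.001  -0.0029  0.0345] |d| 0.035 ROT [ 0.002 -0.001 -0.001] [-1.000e-03 -3.000e-03  3.141e+00]
```

In the tool's units: 0.031 m is 3.1, 0.029 m is 2.9.

Emit:
step_hand([
  [[-0.1, -0.3, 0.5], [0, 0, 0], 0.048],
  [[-0.1, -0.3, 1.5], [0, 0, 0], 0.048],
  [[-0.1, -0.3, 2.4], [0, 0, 0], 0.048],
  [[-0.1, -0.3, 2.9], [0, 0, 0], 0.048],
  [[-0.1, -0.3, 3.1], [0, 0, 0], 0.048],
  [[-0.1, -0.3, 3.1], [0, 0, 0], 0.048],
  [[-0.1, -0.3, 3.1], [0, 0, 0], 0.048],
])

```text
time: 36.3
ee_pos: [0.6504, 0.1418, 0.049]
tcp_rot: [0.776, 0.631, -0.0, -0.0]
ft_force: [-0.6, -0.1, -2.5]
opening: 0.0565
grip_force: 20.0
```

Emit:
step_hand([
  [[0, 0, 0.1], [0, 0, 0], 0.048],
  [[0, 0, 0.2], [0, 0, 0], 0.048],
  [[0, 0, 0.2], [0, 0, 0], 0.048],
  [[0, 0, 0.2], [0, 0, 0], 0.048],
])

```text
time: 36.63
ee_pos: [0.6505, 0.1418, 0.0475]
tcp_rot: [0.776, 0.631, 0.0, 0.0]
ft_force: [-0.2, -0.3, -1.1]
opening: 0.0562
grip_force: 20.0
```

```bash
python3 -c "
from h import *
go(.6512,.1419,.0456,-11.7)"
```

```text
t 36.6 tcp [0.6505 0.1418 0.0475] yawY -11.7 q6 [0.11 0.32] SHIFT [0.0002 0.0007 0.0019] |d| 0.002 ROT [ 0.    -0.    -0.001] [-0.    -0.     3.141]
```

In the tool's units: 0.001 m is 0.1, 0.0007 m is 0.07.

Emit:
step_hand([
  [[0, 0.07, 0.1], [0, 0, 0], 0.048],
  [[0, 0.07, 0.1], [0, 0, 0], 0.048],
  [[0, 0.07, 0.1], [0, 0, 0], 0.048],
])

```text
time: 36.88
ee_pos: [0.6511, 0.1416, 0.0463]
tcp_rot: [0.776, 0.631, 0.0, -0.0]
ft_force: [0.2, -0.1, -1.6]
opening: 0.0563
grip_force: 20.0
```

Emit:
step_hand([
  [[0, 0, 0.05], [0, 0, 0], 0.048],
  [[0, 0, 0.1], [0, 0, 0], 0.048],
  [[0, 0, 0.1], [0, 0, 0], 0.048],
])

```text
time: 37.13
ee_pos: [0.6512, 0.1417, 0.0456]
tcp_rot: [0.776, 0.631, 0.0, 0.0]
ft_force: [-1.2, -0.5, 1.0]
opening: 0.0565
grip_force: 20.0
```

Contact. I release it, rise straight up, back away towards the right, and check.

Emit:
step_hand([
  [[0, 0, 0], [0, 0, 0], 0.062],
  [[0, 0, 0], [0, 0, 0], 0.078],
  [[0, 0, 0], [0, 0, 0], 0.078],
  [[0, 0, 0], [0, 0, 0], 0.078],
  [[0, 0, -2], [0, 0, 0], 0.078],
  [[0, 0, -6], [0, 0, 0], 0.078],
  [[0, 0, -10], [0, 0, 0], 0.078],
  [[0, 0, -14], [0, 0, 0], 0.078],
  [[0, 0, -18], [0, 0, 0], 0.078],
  [[0, 0, -18], [0, 0, 0], 0.078],
])

```text
time: 37.97
ee_pos: [0.6556, 0.1422, 0.2353]
tcp_rot: [0.776, 0.631, 0.007, 0.005]
ft_force: [0.5, 0.1, 0.9]
opening: 0.078
grip_force: 0.0
```

Emit:
step_hand([
  [[-30, -20, 0], [0, 0, 0], 0.078],
  [[-30, -20, 0], [0, 0, 0], 0.078],
  [[-30, -20, 0], [0, 0, 0], 0.078],
  [[-30, -20, 0], [0, 0, 0], 0.078],
  [[-30, -20, 0], [0, 0, 0], 0.078],
  [[-30, -20, 0], [0, 0, 0], 0.078],
  [[-30, -20, 0], [0, 0, 0], 0.078],
  [[-30, -20, 0], [0, 0, 0], 0.078],
  [[-30, -20, 0], [0, 0, 0], 0.078],
  [[-30, -20, 0], [0, 0, 0], 0.078],
])

```text
time: 38.8
ee_pos: [0.3905, -0.1139, 0.2254]
tcp_rot: [0.777, 0.629, -0.001, 0.0]
ft_force: [0.1, 0.1, 0.0]
opening: 0.078
grip_force: 0.0
```

```bash
python3 - <<'E'
from h import *
c=cap("top"); W=pts(c); s=cap("scene")
a=cv2.resize(c["frame"][120:270,100:300],(800,600),interpolation=cv2.INTER_CUBIC)
cv2.imwrite("pics/t3.png",a[...,::-1])
cv2.imwrite("pics/s5.png",cv2.resize(s["frame"][170:350,200:420,::-1],(733,600),interpolation=cv2.INTER_CUBIC))
C={}
for n,x,y,z0,z1 in[("cup",.534,.054,.078,.095),("lid",.577,.269,.113,.13),("jar",.556,.161,.08,.1),("jug",.651,.141,.074,.1)]:
    m=(np.hypot(W[...,0]-x,W[...,1]-y)<.07 if n=="jug" else np.hypot(W[...,0]-x,W[...,1]-y)<.045)&(W[...,2]>z0)&(W[...,2]<z1)
    if n=="jug": m&=(np.hypot(W[...,0]-.5567,W[...,1]-.16)>.045)
    cn=np.vstack(cv2.findContours(m.astype(np.uint8),0,1)[0]).reshape(-1,2)
    z=np.nanmedian(W[m][:,2]); P=ray(c,cn,z)[:,:2]
    if n=="jug":
        V=P-[.651,.141]; k=np.abs(V@[.203,.979])<.022; P=P[k]
    C[n]=circ(P)[:2]; print(n,z.round(4),circ(P).round(4))
d=C["jug"]-C["jar"]; print("jug-jar board x,y",(d@[.979,-.203]).round(4),(d@[.203,.979]).round(4))
for n in C:
    e=C[n]-[.6003,.1521]; print(n,"board",(e@[.979,-.203]).round(4),(e@[.203,.979]).round(4))
E
```

```text
cup 0.0844 [0.533  0.053  0.0296]
lid 0.1216 [0.5779 0.2677 0.033 ]
jar 0.0886 [0.5566 0.1597 0.0265]
jug 0.0825 [0.6514 0.1404 0.028 ]
jug-jar board x,y 0.0968 0.0004
cup board -0.0458 -0.1107
lid board -0.0454 0.1086
jar board -0.0444 -0.0014
jug board 0.0524 -0.001
```

View pics/t3.png

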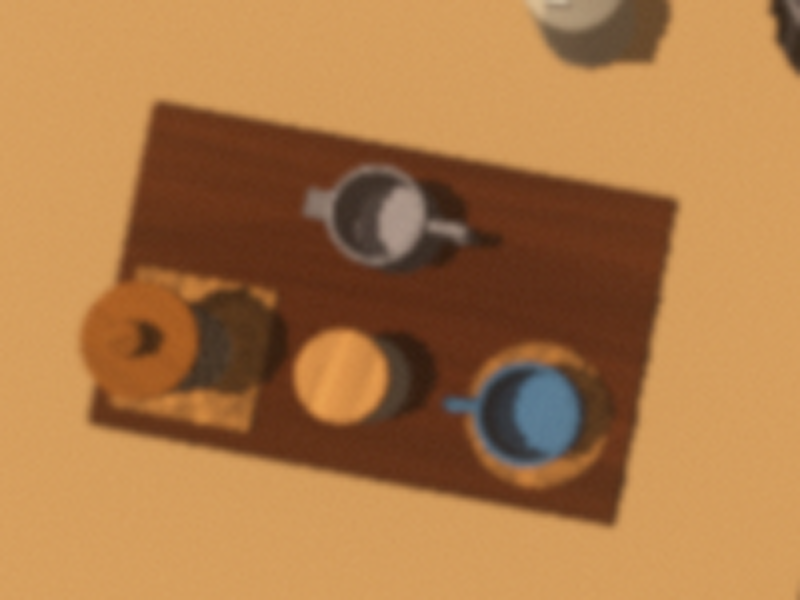

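View pics/s5.png

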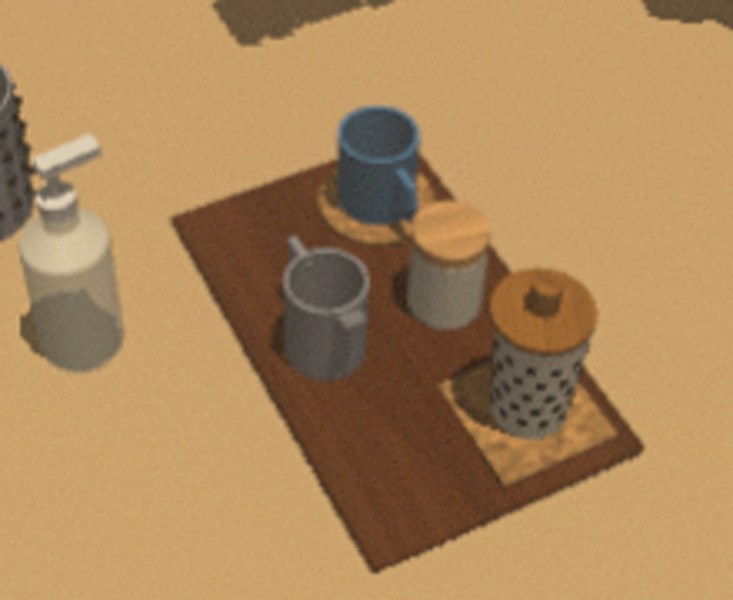

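All the things stand upright. The tumbler with its lid is at top-view (140,340), the jar at (342,376), the cup at (530,413) and the jug at (378,215). Each is within about 1.5 mm of its place, and the gap from jug to jar is about 40 mm. I let the arm settle and hand in.

Emit:
step_hand([
  [[0, 0, 0], [0, 0, 0], 0.078],
  [[0, 0, 0], [0, 0, 0], 0.078],
  [[0, 0, 0], [0, 0, 0], 0.078],
  [[0, 0, 0], [0, 0, 0], 0.078],
], quiet=true)

```text
ok
```

```bash
python3 -c "
from station import manip
print(manip.hand_in())"
```

```text
the job is handed in; nothing more can be done
None
```

The coffee things are laid out on the board as asked and the job is handed in at about 39 s: the last picture put each within about 2 mm of its place, with the jug about 40 mm behind the jar and the soap and pot never touched.

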